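Clip a diamond stone into its carrier and dock the carrier on the sloping lapping rest

ROBOT

A 7-joint arm with a two-finger parallel gripper is mounted at the origin on a cart in front of the work surface, level with it; the furniture and walls round the work are solid. World frame = base frame: x ahead of the robot, y to its left, z up, the work surface at z = 0. Lengths are in m, angles in rad, forces in N, time in s.
With the tool pointing down it reaches from about 0.425 to 0.875 m from the base axis. Payload 8.4 kg.
Tool frame: the origin (TCP) lies at the very end of the fingers, on their centre line; the grasp point (between the pads) lies r.grip_point_offset behind it (r.grip_point_offset is the distance from the TCP to the grasp point, in m); z points along the fingers, y is the line along which they close (so a half turn about z gives the same grasp; the last joint's range is limited). The gripper opens to 85 mm and grips with 20 to 120 N. Pads are 22 mm wide; open, the fingers measure 114 mm over their backs; the gripper's body (76 mm by 85 mm) begins 54 mm behind the grasp point. The pads swing forward as they close: fully open they stand 13 mm farther back than shut.
Start: joints at [-1.335, 0.333, 0.04, 1.465, -0.013, 1.343, -0.059], TCP at [0.214, 0.614, 0.231] pointing down, gripper open.
Joint ranges: [-2.58, 2.58], [-0.38, 2.09], [-1.3, 1.39], [0.25, 2.4], [-1.5, 4.64], [0.08, 2.09], [-2.65, 2.65]. Speed limits (rad/s): [2.22, 2.22, 2.79, 2.79, 3.14, 3.14, 3.14].

INTERFACE

Orientations are given as a unit quaternion [w, x, y, z].
In Python, from plant import r gives the robot as it stands.
- The arm moves only by the tool jog_arm, never from a script. Its argument "rows" is a list of rows, each an object of numbers: "rx", "ry", "rz": the turn, a rotation vector about the tool's x, y, z in degrees; "tx", "ty", "tz": the shift along the tool's x, y, z in m; "fingers": the gripper's target within -1 to 1 (shut at 1, half-way at 0, fully open at -1). In form: [{"rx": .., "ry": .., "rz": .., "tx": .., "ty": .., "tz": .., "fingers": ..}, ...]. A call has exactly 5 rows; each row shifts and turns the commanded pose from where the row before left it, along the tool's axes as they then stand; what a row does not reach is not made up. A row lasts 1/12 s, in which the tool goes at most 41.7 mm and 7.16 degrees, less where a joint would pass 70% of its speed; a pose out of reach is approached as far as the arm can. A call with a gripper value outside its range is refused whole. The fingers move at their own pace and stop on an object; the grip force is fixed at half the most. Time passes only in rows, so rows that do not move let the fingers close, or fill a call up. It gives the time, the measured TCP pose, the force, the opening and the grip force at its end, in the units of the state.
- r.observe(): the state, without advancing time (a new reading comes with each control period).
- r.get_image(name): name is "scene" or "side" or "wrist"; returns the picture (480x640x3 uint8, blue, green, red); there is no depth.
- r.camera_params(name): a dict with "fov_y" (degrees; the focal length in pixels is half the picture's height over the tangent of half this angle, whatever the lens; pixels are square), "cx", "cy" (the principal point, pixels), "R" (3x3) and "t" (3): a world point X has camera coordinates R X + t. Camera axes: x right, y down, z forward; pixel columns grow to the right and rows downward; lengths in m; the calibration is good to about 2 mm. A picture is of the moment at which its call begins: read the wrist's pose just before it. camera_params takes no time and is no camera call; for the wrist camera it gives the pose at the moment of the call.
- r.close_job(): hands the job in; it is judged then, once.
The state is a dict: "clock": time; "joint_positions": joint angles; "joint_velocities": joint speeds; "tau": joint torques, N m; "tool_pos": TCP position; "eef_rot": TCP orientation; "wrist_force": force on the tool from outside, world axes, zero at the start; "wrist_torque": the same for the moment, N m; "gripper_width": opening from 0.0 (shut) to 1.0 (fully open); "finger_force": force on a finger pad.
Only numpy, scipy, OpenCV 4.12 (cv2) and the standard library are available. Lean on these libraries where they do the work, as an engineer would, in place of code of your own. Each camera call takes 0.05 s, during which the arm holds its last target. There are 200 camera calls.

TASK

Get the lapping rest ready: on the bench, hook one end of the stepped diamond stone under the fixed lip of its carrier and press the other end down until the spring catch snaps over it. Then pick up carrier and stone as one and dock them on the sloping rest, tongue under the keeper at the low end and pushed fully home, so that the spring pawl pops up behind the carrier and locks it. Leave the torch, the white magnifier and the lump of amber where they stand.

Things in the scene. Friction and masses are not known exactly. Their poses are not given: they have to be found in the camera images.
- stone: diamond lapping stone, a flat metal plate 150 long (its x) x 50 wide (y) x 20 high (z), dotted face up, about 0.3 kg. Both ends alike: over the last 12 mm the top is cut down to an end tongue 7 mm thick, flush with the underside. Origin: centre of the underside.
- carrier: low dark steel carrier for the stone, about 0.4 kg. Origin: centre of the base's underside; x towards the heel (spring catch), y across, z up. Base x -90 to +92, 62 wide, 16 high; stone lies on its top. Base sides are free to grip for x -48 to +43. Flared cheeks 11 high at both ends guide the stone with 2 mm play each side. Clipped in, the stone's origin is at carrier (-0.5, 0, 16) mm.
- toe_wall (a point): on the carrier at (-75.5, 0, 16) mm: foot of the end wall at the toe. A fixed lip overhangs it by 6 mm, its underside sloping from 8.5 mm above the base top at the wall to 12 mm at the edge, lip top 15 mm up. So the stone cannot go in level: slide one end under it with the other end raised 10 to 25 degrees over the catch, right up to the wall.
- tongue (a point): tip of the docking tongue on the carrier, at (-104, 0, 4) mm: 40 wide, 8 high, tapered, sticks out 14 mm at the foot of the toe.
- catch (a joint): spring catch at the carrier's heel: steel slide with a steep nose, tip at carrier x 70.5, z 24.6, top z 35; thumb plate behind the heel (x 92 to 96, z 3 to 32). Value: m slid back to +x, 0 when empty, about 0.001 with the stone clipped in, at most 0.008; spring 1.2 N + 0.2 N/mm. Pressing the stone's raised end down (5 to 18 N) drives it back about 5 mm, then it snaps over the end tongue.
- bed: sloping bed of the rest (grey painted steel, fixed, in a 240 x 120 x 14 mm drip tray). Frame tilted 25 degrees: x up the slope, y level across, z square out of the bed. Origin on the bed surface, 85 mm over the table, where the carrier's origin lies when docked, axes parallel. Bed 44 wide, x -110 to +118: fingers can pass beside it.
- keeper (a point): middle of the keeper's mouth at the bed's low end, at bed (-90.5, 0, 5) mm. The keeper bridges the bed down to x -110; its opening is 44 wide, flared, 10.7 high, its outside 64 wide and 17 high. The carrier's tongue goes in there along the bed until the carrier's shoulder meets the keeper's face.
- pawl (a joint): spring pawl near the bed's upper end, 24 wide, bed x 99.5 to 112.5, stands 9 mm out of the bed, sloped on its uphill side. Value: m pressed in, 0 up, at most 0.010; spring 1.6 N + 0.2 N/mm. A carrier laid on the bed 15 to 25 mm uphill of home presses it in; when the carrier is home it pops up behind the thumb plate, and the catch cannot open any more.
- torch: small grey torch standing on its tail, 33 mm diameter, 106 high; origin at its foot. Bystander.
- magnifier: white folding magnifier standing on its base, 42 x 72 x 84; origin under its centre. Bystander.
- raw_amber: lump of dark raw amber, 74 x 98 x 79; origin under its centre. Bystander.

How it is judged:
By the outcome, as a careful person would: the job done as asked, in the order asked, and still so for the second after the job is handed in, with the robot touching nothing.
It also fails if it takes over 67 s, if anything falls off the work surface, if the arm or the gripper's body presses on something with over 40 N, if the wrist force passes 120 N, or if a joint passes its speed limit or range.

## Working session

There is one attempt and no reset: what is moved stays moved. The work goes in short steps, Python scripts to look and compute and a tool call to move; the robot and the scene stay as the last step left them, time stands still between calls to the robot, and variables do not carry over. Pictures are saved under pics/ and viewed, at most 10 in all, crops included, and the job is handed in when it is done.

Besides the shell and the picture viewer there is one more tool, called in YAML: its name, and indented under it one key for each argument. jog_arm: Moves the arm, as the interface text tells. Its arguments: {"type":"object","properties":{"rows":{"type":"array"}},"required":["rows"]}

```bash
ls; mkdir -p pics
python3 - <<'E'
from plant import r
import cv2,numpy as np
s=r.observe();print(s, r.grip_point_offset)
for n in ("scene","side"):
    p=r.camera_params(n);print(n,p)
    cv2.imwrite(f"pics/{n}0.png",r.get_image(n))
print(r.camera_params("wrist"))
cv2.imwrite("pics/wrist0.png",r.get_image("wrist"))
E
```

```text
pics
{'clock': 0.0, 'joint_positions': array([-1.33518672,  0.3338929 ,  0.03986716,  1.46630647, -0.01338629,
        1.34328243, -0.05852021]), 'joint_velocities': array([ 6.09661864e-04,  1.20726094e-03, -9.51472071e-05,  7.61091543e-04,
       -2.70285049e-04,  1.97119822e-03,  1.69099831e-03]), 'tau': array([-6.95503859e-04, -6.58561206e+01,  1.36448398e+00, -4.05561948e+01,
        1.65166712e-02,  1.25417850e-02, -9.10747531e-06]), 'tool_pos': array([0.21345849, 0.61345697, 0.23041558]), 'eef_rot': array([-7.53250876e-05,  1.66637999e-01,  9.86017808e-01, -8.08201867e-04]), 'wrist_force': array([-0.04857663, -0.28879782,  0.34962423]), 'wrist_torque': array([-0.05403497, -0.06074975, -0.03455997]), 'finger_force': 0.0, 'gripper_width': 1.0026323220560853} 0.0187
scene {'fov_y': 52.018452129010065, 'cx': 324.3302417651708, 'cy': 240.8749679971482, 'R': array([[ 0.42671294, -0.90419816,  0.01848663],
       [-0.64683983, -0.31941793, -0.69251023],
       [ 0.63207143,  0.28354519, -0.72117115]]), 't': array([-0.22098507,  0.46994028,  0.60880374])}
side {'fov_y': 54.47575031218508, 'cx': 310.7153875000078, 'cy': 241.2503279858424, 'R': array([[-0.99964309, -0.02668916,  0.00117507],
       [-0.0129318 ,  0.44493524, -0.89546938],
       [ 0.02337649, -0.89516497, -0.44512158]]), 't': array([0.59989751, 0.04962232, 0.94533208])}
{'fov_y': 67.85093940421429, 'cx': 320.33668726510587, 'cy': 240.3703222152323, 'R': array([[ 0.32796873,  0.9446865 , -0.00198244],
       [ 0.90102707, -0.31217942,  0.30115483],
       [ 0.28387803, -0.10055559, -0.9535732 ]]), 't': array([-0.64919074, -0.04052829,  0.38106143])}
```

View pics/scene0.png

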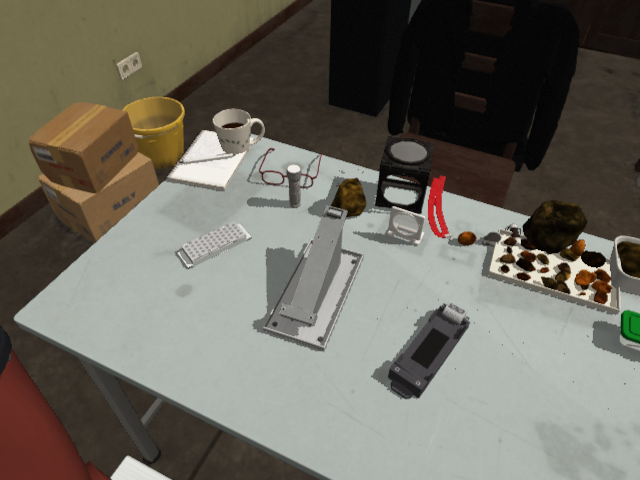

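View pics/side0.png

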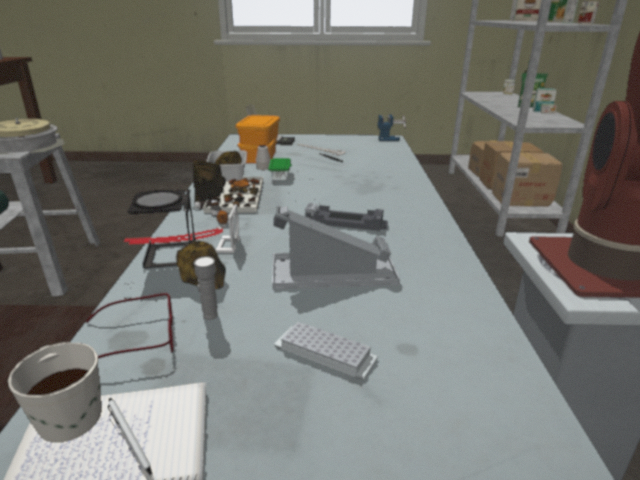

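The scene view shows the stone around (213,245), the rest with its keeper near (295,312) and its high end near (335,213), and the carrier around (430,350) with its catch near (455,312). Next I'll enlarge these for corner measurement.

```bash
cat > h.py <<'E'
import numpy as np,cv2
from plant import r
from scipy.spatial.transform import Rotation as Ro
def cam(n,p=None):
    p=p or r.camera_params(n);f=240/np.tan(np.radians(p["fov_y"])/2)
    return np.array(p["R"]),np.array(p["t"]),f,p["cx"],p["cy"]
def ray(c,u,v):
    R,t,f,cx,cy=c;return -R.T@t,R.T@np.array([(u-cx)/f,(v-cy)/f,1])
def onz(c,u,v,z):
    o,d=ray(c,u,v);return o+d*(z-o[2])/d[2]
def tri(a,b):
    A=np.zeros((3,3));y=np.zeros(3)
    for o,d in (a,b):
        d=d/np.linalg.norm(d);M=np.eye(3)-np.outer(d,d);A+=M;y+=M@o
    return np.linalg.solve(A,y)
def proj(c,X):
    R,t,f,cx,cy=c;q=R@np.asarray(X,float)+t;return np.array([cx+f*q[0]/q[2],cy+f*q[1]/q[2]])
def Rt():
    s=r.observe();q=s["eef_rot"];return Ro.from_quat([q[1],q[2],q[3],q[0]]).as_matrix(),s["tool_pos"],s
E
python3 - <<'E'
import cv2,numpy as np
a=cv2.imread("pics/scene0.png");b=cv2.imread("pics/side0.png")
def c(i,x,y,w,h,k): return cv2.resize(i[y:y+h,x:x+w],(w*k,h*k),interpolation=cv2.INTER_CUBIC)
o=np.zeros((600,800,3),np.uint8)
o[0:240,0:400]=c(a,170,215,100,60,4)
o[240:600,0:360]=c(a,380,295,90,90,4)
o[0:600,400:800][0:600]=c(a,260,200,100,150,4)
cv2.imwrite("pics/c1.png",o)
o=np.zeros((600,800,3),np.uint8)
o[0:280,0:480]=c(b,265,315,120,70,4)
o[0:200,480:800]=c(b,300,195,80,50,4) if False else c(b,302,195,80,50,4)
o[280:600-0,0:520]=c(b,265,200,130,80,4)
cv2.imwrite("pics/c2.png",o)
E
```

```text
(no output)
```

View pics/c1.png

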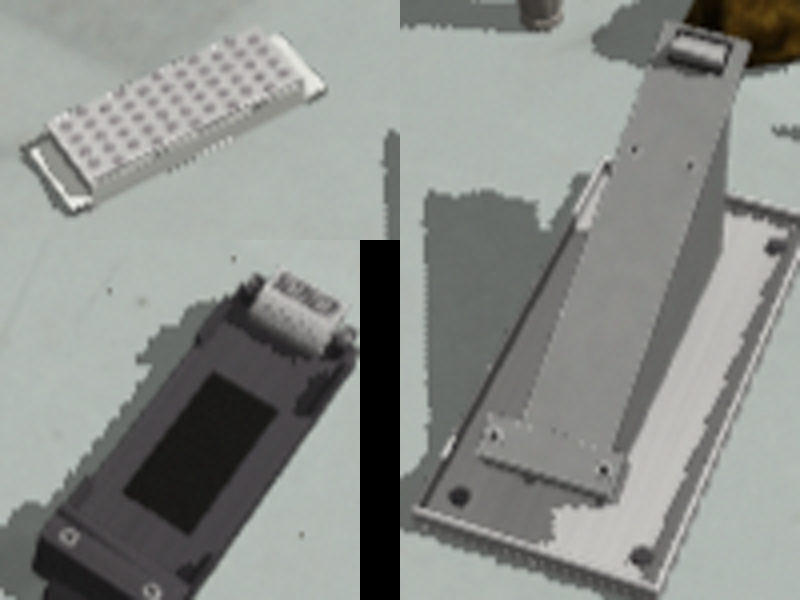

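View pics/c2.png

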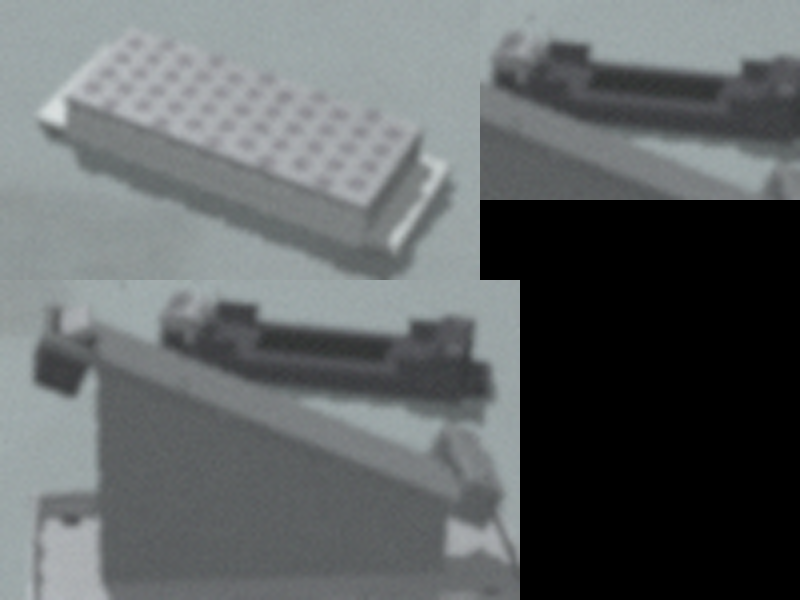

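The crops give stone top corners, carrier lip screws, the dark pad on its base, the keeper screws and tray rim corners. I'll cast them now.

Run:
```python
from h import *
np.set_printoptions(precision=4,suppress=True)
S=cam("scene");D=cam("side")
def sc(x0,y0,px,py,X=0,Y=0): return x0+(px-X+.5)/4-.5, y0+(py-Y+.5)/4-.5
st=[(50,124),(97,180),(303,85),(265,28)]
P=np.array([onz(S,*sc(170,215,*p),.02) for p in st]);print("stone top scene",P[:,:2],P.mean(0))
e=lambda i,j:np.linalg.norm(P[i]-P[j]);print(e(0,1),e(1,2),e(2,3),e(3,0))
st2=[(128,28),(68,97),(365,208),(422,130)]
Q=np.array([onz(D,*sc(265,315,*p),.02) for p in st2]);print("stone side",Q[:,:2],Q.mean(0))
v=(P[2]+P[3]-P[0]-P[1]);print("yaw",np.degrees(np.arctan2(v[1],v[0])))
v=(Q[0]+Q[1]-Q[2]-Q[3]);print("yaw",np.degrees(np.arctan2(v[1],v[0])))
# carrier
pad=np.array([onz(S,*sc(380,295,*p,0,240),.016) for p in [(215,373),(277,411),(190,533),(124,490)]])
print("pad",pad[:,:2],pad.mean(0))
v=pad[0]+pad[1]-pad[2]-pad[3];print("len",np.linalg.norm(v)/2,"yaw",np.degrees(np.arctan2(v[1],v[0])))
lip=np.array([onz(S,*sc(380,295,*p,0,240),.031) for p in [(68,537),(152,592)]]);print("lip screws",lip)
ct=np.array([onz(S,*sc(380,295,*p,0,240),.035) for p in [(285,272),(346,300)]]);print("catch top back",ct)
for nm,m in(("lip",lip),("ct",ct)):
    v=m[1]-m[0];print(nm,np.linalg.norm(v),"yaw",np.degrees(np.arctan2(v[0],-v[1])) , m.mean(0)) 
# rest
tr=np.array([onz(S,*sc(260,200,*p,400,0),.014) for p in [(415,510),(660,592),(800,212)]]);print("tray",tr,np.linalg.norm(tr[0]-tr[1]),np.linalg.norm(tr[1]-tr[2]))
v=tr[2]-tr[1];print("yaw",np.degrees(np.arctan2(v[1],v[0])))
v=tr[0]-tr[1];print("yaw",np.degrees(np.arctan2(v[1],v[0]))-90)
E=np.radians(25)
hz=.085-.1*np.sin(E)+.017*np.cos(E)
ks=np.array([onz(S,*sc(260,200,*p,400,0),hz) for p in [(493,435),(604,468)]]);print("keeper screws",ks,hz)
top=np.array([onz(S,*sc(260,200,*p,400,0),.085+.118*np.sin(E)) for p in [(668,20),(750,45)]]);print("top edge",top, np.linalg.norm(top[0]-top[1]))
print("torch",onz(S,294,203,0),"mag",onz(S,405,238,0),"amber",onz(S,348,212,0))
```

```text
stone top scene [[0.5265 0.3309]
 [0.5051 0.2862]
 [0.6086 0.2286]
 [0.6367 0.27  ]] [0.5692 0.2789 0.02  ]
0.049519777561292735 0.11846526239208184 0.05004332624806334 0.12598076974675568
stone side [[0.6163 0.2339]
 [0.6366 0.2779]
 [0.5284 0.3358]
 [0.5049 0.2933]] [0.5715 0.2852 0.02  ]
yaw -29.014527397824775
yaw -28.124836214525565
pad [[ 0.5623 -0.1985]
 [ 0.5549 -0.2295]
 [ 0.4789 -0.2122]
 [ 0.4864 -0.1801]] [ 0.5206 -0.2051  0.016 ]
len 0.07797520274820068 yaw -13.211227396992964
lip screws [[ 0.4456 -0.1669  0.031 ]
 [ 0.4369 -0.2063  0.031 ]]
catch top back [[ 0.6167 -0.2124  0.035 ]
 [ 0.6135 -0.242   0.035 ]]
lip 0.04028177930664894 yaw -12.383043442831129 [ 0.4412 -0.1866  0.031 ]
ct 0.02970196420535653 yaw -6.297067971503116 [ 0.6151 -0.2272  0.035 ]
tray [[ 0.4294  0.081   0.014 ]
 [ 0.4394 -0.0373  0.014 ]
 [ 0.6767 -0.0061  0.014 ]] 0.11868517260975796 0.2393049181896109
yaw 7.497076103881616
yaw 4.827679442111119
keeper screws [[0.4542 0.0521 0.0581]
 [0.4599 0.0003 0.0581]] 0.058145406205553106
top edge [[0.6582 0.0641 0.1349]
 [0.6595 0.0217 0.1349]] 0.04242365325596293
torch [0.7666 0.1957 0.    ] mag [ 0.7732 -0.0747  0.    ] amber [0.7944 0.0703 0.    ]
```

Stone, carrier and rest measurements agree with the given sizes: the top face measures 50 x ~122 mm, the tray 119 x 239 mm, and the lip, pad and catch points give the same carrier origin. I'm moving over the stone.

jog_arm:
  rows:
    - {"rz": 4.65, "fingers": -1}
    - {"rz": 4.65, "fingers": -1}
    - {"tx": -0.036, "ty": -0.0094, "tz": 0.008, "fingers": -1}
    - {"tx": -0.036, "ty": -0.0094, "tz": 0.008, "fingers": -1}
    - {"tx": -0.036, "ty": -0.0094, "tz": 0.008, "fingers": -1}

```text
invalid input
```

jog_arm:
  rows:
    - {"tx": -0.036, "ty": -0.0094, "tz": 0.008, "fingers": -1}
    - {"tx": -0.036, "ty": -0.0094, "tz": 0.008, "fingers": -1}
    - {"tx": -0.036, "ty": -0.0094, "tz": 0.008, "fingers": -1}
    - {"tx": -0.036, "ty": -0.0094, "tz": 0.008, "fingers": -1}
    - {"tx": -0.036, "ty": -0.0094, "tz": 0.008, "fingers": -1}

```text
invalid input
```

jog_arm:
  rows:
    - {"tx": -0.036, "ty": -0.0094, "tz": 0.008, "fingers": -1}
    - {"tx": -0.036, "ty": -0.0094, "tz": 0.008, "fingers": -1}
    - {"tx": -0.036, "ty": -0.0094, "tz": 0.008, "fingers": -1}
    - {"fingers": -1}
    - {"fingers": -1}

```text
invalid input
```

jog_arm:
  rows:
    - {"rx": 0, "ry": 0, "rz": 4.65, "tx": 0, "ty": 0, "tz": 0, "fingers": -1}
    - {"rx": 0, "ry": 0, "rz": 4.65, "tx": 0, "ty": 0, "tz": 0, "fingers": -1}
    - {"rx": 0, "ry": 0, "rz": 0, "tx": -0.0375, "ty": -0.0093, "tz": 0.008, "fingers": -1}
    - {"rx": 0, "ry": 0, "rz": 0, "tx": -0.0375, "ty": -0.0093, "tz": 0.008, "fingers": -1}
    - {"rx": 0, "ry": 0, "rz": 0, "tx": -0.0375, "ty": -0.0093, "tz": 0.008, "fingers": -1}

```text
clock: 0.57
tool_pos: [0.2995, 0.5348, 0.2066]
eef_rot: [0.0, 0.245, 0.969, -0.0]
wrist_force: [0.5, 0.5, 0.1]
gripper_width: 0.999
finger_force: 0.0
```

jog_arm:
  rows:
    - {"rx": 0, "ry": 0, "rz": 0, "tx": -0.0375, "ty": -0.0093, "tz": 0.008, "fingers": -1}
    - {"rx": 0, "ry": 0, "rz": 0, "tx": -0.0375, "ty": -0.0093, "tz": 0.008, "fingers": -1}
    - {"rx": 0, "ry": 0, "rz": 0, "tx": -0.0375, "ty": -0.0093, "tz": 0.008, "fingers": -1}
    - {"rx": 0, "ry": 0, "rz": 0, "tx": -0.0375, "ty": -0.0093, "tz": 0.008, "fingers": -1}
    - {"rx": 0, "ry": 0, "rz": 0, "tx": -0.0375, "ty": -0.0093, "tz": 0.008, "fingers": -1}

```text
clock: 0.98
tool_pos: [0.4428, 0.4038, 0.1669]
eef_rot: [-0.0, 0.246, 0.969, -0.0]
wrist_force: [0.5, 0.8, 0.1]
gripper_width: 1.001
finger_force: 0.0
```

jog_arm:
  rows:
    - {"rx": 0, "ry": 0, "rz": 0, "tx": -0.0375, "ty": -0.0093, "tz": 0.008, "fingers": -1}
    - {"rx": 0, "ry": 0, "rz": 0, "tx": -0.0375, "ty": -0.0093, "tz": 0.008, "fingers": -1}
    - {"rx": 0, "ry": 0, "rz": 0, "tx": -0.0375, "ty": -0.0093, "tz": 0.008, "fingers": -1}
    - {"rx": 0, "ry": 0, "rz": 0, "tx": 0, "ty": 0, "tz": 0, "fingers": -1}
    - {"rx": 0, "ry": 0, "rz": 0, "tx": 0, "ty": 0, "tz": 0, "fingers": -1}

```text
clock: 1.4
tool_pos: [0.5289, 0.3241, 0.1424]
eef_rot: [-0.0, 0.249, 0.969, -0.001]
wrist_force: [-0.1, 1.0, 0.5]
gripper_width: 0.997
finger_force: 0.0
```

```bash
cat > snap.py <<'E'
import sys,json
from h import *
n=sys.argv[1];p=r.camera_params("wrist");im=r.get_image("wrist");cv2.imwrite(f"pics/{n}.png",im)
json.dump({k:(np.array(v).tolist()) for k,v in p.items()},open(f"pics/{n}.json","w"))
R,t,s=Rt();print(t,R[:,0],R[:,2],s["clock"])
E
python3 snap.py w1
```

```text
[0.52754936 0.32642726 0.14277989] [-8.77996947e-01  4.78666010e-01  4.60461927e-04] [-8.58719727e-04 -6.13144910e-04 -9.99999443e-01] 1.45
```

View pics/w1.png

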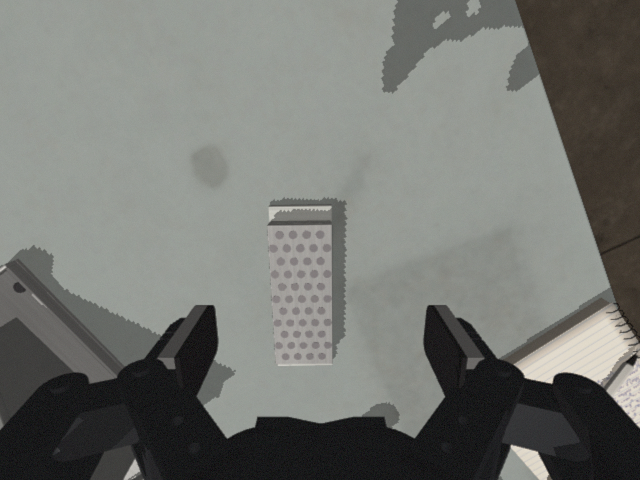

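The stone shows top-face corners at (268,224), (331,222), (332,363) and (276,365), lying between the finger directions.

```bash
cat > pt.py <<'E'
from h import *
import json
np.set_printoptions(precision=4,suppress=True)
def L(n): return cam("wrist",json.load(open(f"pics/{n}.json")))
def goal(pos,yaw,pitch=0):
    """tool x at heading yaw (deg), z down, then turn about tool y by pitch; prints move"""
    R,t,s=Rt();y=np.radians(yaw);x=np.array([np.cos(y),np.sin(y),0]);z=np.array([0,0,-1.])
    G=np.stack([x,np.cross(z,x),z],1)@Ro.from_euler("y",pitch,degrees=True).as_matrix()
    d=np.asarray(pos)-t
    print("turn(deg,tool)",np.degrees(Ro.from_matrix(R.T@G).as_rotvec()),"shift before",R.T@d,"shift after turn",G.T@d)
    return G
E
python3 - <<'E'
from pt import *
c=L("w1");P=np.array([onz(c,*p,.02) for p in [(268,224),(331,222),(332,363),(276,365)]])
print(P);e=lambda i,j:np.linalg.norm(P[i]-P[j]);print(e(0,1),e(1,2),e(2,3),e(3,0),P.mean(0))
v=P[0]+P[1]-P[2]-P[3];yw=np.degrees(np.arctan2(v[1],v[0]));print(yw)
u=v/np.linalg.norm(v);g=P.mean(0)-.025*u;g[2]=.03;print(g);goal(g,yw)
E
```

```text
[[0.5045 0.2913 0.02  ]
 [0.5264 0.3346 0.02  ]
 [0.6394 0.275  0.02  ]
 [0.6176 0.2308 0.02  ]]
0.04861546107196793 0.12774238809594324 0.04929796256015406 0.12827155300263027 [0.572  0.2829 0.02  ]
152.00822195002326
[0.594  0.2712 0.03  ]
turn(deg,tool) [-0.0543 -0.0267 -0.6065] shift before [-0.0849 -0.0166  0.1128] shift after turn [-0.0846 -0.0176  0.1128]
```

jog_arm:
  rows:
    - {"rx": 0, "ry": 0, "rz": -0.6, "tx": 0, "ty": 0, "tz": 0, "fingers": -1}
    - {"rx": 0, "ry": 0, "rz": 0, "tx": -0.0282, "ty": -0.0059, "tz": 0.015, "fingers": -1}
    - {"rx": 0, "ry": 0, "rz": 0, "tx": -0.0282, "ty": -0.0059, "tz": 0.015, "fingers": -1}
    - {"rx": 0, "ry": 0, "rz": 0, "tx": -0.0282, "ty": -0.0059, "tz": 0.015, "fingers": -1}
    - {"rx": 0, "ry": 0, "rz": 0, "tx": 0, "ty": 0, "tz": 0.02, "fingers": -1}

```text
clock: 1.87
tool_pos: [0.5981, 0.2682, 0.0792]
eef_rot: [0.002, 0.242, 0.97, 0.0]
wrist_force: [0.8, -1.0, 0.6]
gripper_width: 0.999
finger_force: 0.0
```

jog_arm:
  rows:
    - {"rx": 0, "ry": 0, "rz": 0, "tx": 0, "ty": 0, "tz": 0.02, "fingers": -1}
    - {"rx": 0, "ry": 0, "rz": 0, "tx": 0, "ty": 0, "tz": 0.02, "fingers": -1}
    - {"rx": 0, "ry": 0, "rz": 0, "tx": 0, "ty": 0, "tz": 0.01, "fingers": -1}
    - {"rx": 0, "ry": 0, "rz": 0, "tx": 0, "ty": 0, "tz": 0, "fingers": -1}
    - {"rx": 0, "ry": 0, "rz": 0, "tx": 0, "ty": 0, "tz": 0, "fingers": -1}

```text
clock: 2.28
tool_pos: [0.5933, 0.2731, 0.0286]
eef_rot: [-0.0, 0.24, 0.971, 0.0]
wrist_force: [-0.3, 1.0, -0.2]
gripper_width: 1.001
finger_force: 0.0
```

Run:
```python
from pt import *
goal([.594,.2712,.003],152.0); print(Rt()[1])
```

```text
turn(deg,tool) [-0.0057 -0.0246  0.2202] shift before [-0.0015 -0.0014  0.0256] shift after turn [-0.0015 -0.0014  0.0256]
[0.5933 0.2731 0.0286]
```

jog_arm:
  rows:
    - {"rx": 0, "ry": 0, "rz": 0.2, "tx": -0.0015, "ty": -0.0014, "tz": 0.012, "fingers": -1}
    - {"rx": 0, "ry": 0, "rz": 0, "tx": 0, "ty": 0, "tz": 0.0126, "fingers": -1}
    - {"rx": 0, "ry": 0, "rz": 0, "tx": 0, "ty": 0, "tz": 0, "fingers": -1}
    - {"rx": 0, "ry": 0, "rz": 0, "tx": 0, "ty": 0, "tz": 0, "fingers": 1}
    - {"rx": 0, "ry": 0, "rz": 0, "tx": 0, "ty": 0, "tz": 0, "fingers": 1}

```text
clock: 2.7
tool_pos: [0.5946, 0.2701, 0.0038]
eef_rot: [0.0, 0.243, 0.97, -0.0]
wrist_force: [0.5, -0.4, 0.1]
gripper_width: 0.751
finger_force: 0.0
```

jog_arm:
  rows:
    - {"rx": 0, "ry": 0, "rz": 0, "tx": 0, "ty": 0, "tz": 0, "fingers": 1}
    - {"rx": 0, "ry": 0, "rz": 0, "tx": 0, "ty": 0, "tz": 0, "fingers": 1}
    - {"rx": 0, "ry": 0, "rz": 0, "tx": 0, "ty": 0, "tz": 0, "fingers": 1}
    - {"rx": 0, "ry": 0, "rz": 0, "tx": 0, "ty": 0, "tz": 0, "fingers": 1}
    - {"rx": 0, "ry": 0, "rz": 0, "tx": 0, "ty": 0, "tz": 0, "fingers": 1}

```text
clock: 3.12
tool_pos: [0.5952, 0.2704, 0.0046]
eef_rot: [0.001, 0.243, 0.97, 0.001]
wrist_force: [-0.6, 0.3, 6.0]
gripper_width: 0.565
finger_force: 64.1
```

jog_arm:
  rows:
    - {"rx": 0, "ry": 0, "rz": 0, "tx": 0, "ty": 0, "tz": -0.02, "fingers": 1}
    - {"rx": 0, "ry": 0, "rz": 0, "tx": 0, "ty": 0, "tz": -0.03, "fingers": 1}
    - {"rx": 0, "ry": 0, "rz": 0, "tx": 0, "ty": 0, "tz": -0.035, "fingers": 1}
    - {"rx": 0, "ry": 0, "rz": 0, "tx": 0, "ty": 0, "tz": -0.035, "fingers": 1}
    - {"rx": 0, "ry": 0, "rz": 0, "tx": 0, "ty": 0, "tz": -0.03, "fingers": 1}

```text
clock: 3.53
tool_pos: [0.5943, 0.2697, 0.1554]
eef_rot: [-0.0, 0.243, 0.97, -0.0]
wrist_force: [0.7, -0.1, -3.3]
gripper_width: 0.569
finger_force: 63.7
```

jog_arm:
  rows:
    - {"rx": 0, "ry": 0, "rz": -5, "tx": 0, "ty": 0, "tz": -0.02, "fingers": 1}
    - {"rx": 0, "ry": 0, "rz": -5, "tx": 0, "ty": 0, "tz": -0.02, "fingers": 1}
    - {"rx": 0, "ry": 0, "rz": -4.8, "tx": 0, "ty": 0, "tz": -0.02, "fingers": 1}
    - {"rx": 0, "ry": 0, "rz": 0, "tx": -0.0016, "ty": -0.035, "tz": -0.0084, "fingers": 1}
    - {"rx": 0, "ry": 0, "rz": 0, "tx": -0.0016, "ty": -0.035, "tz": -0.0084, "fingers": 1}

```text
clock: 3.95
tool_pos: [0.5808, 0.2026, 0.2305]
eef_rot: [-0.0, 0.113, 0.994, 0.0]
wrist_force: [1.3, -0.8, -4.3]
gripper_width: 0.567
finger_force: 63.7
```

jog_arm:
  rows:
    - {"rx": 0, "ry": 0, "rz": 0, "tx": -0.0016, "ty": -0.035, "tz": -0.0084, "fingers": 1}
    - {"rx": 0, "ry": 0, "rz": 0, "tx": -0.0016, "ty": -0.035, "tz": -0.0084, "fingers": 1}
    - {"rx": 0, "ry": 0, "rz": 0, "tx": -0.0016, "ty": -0.035, "tz": -0.0084, "fingers": 1}
    - {"rx": 0, "ry": 0, "rz": 0, "tx": -0.0016, "ty": -0.035, "tz": -0.0084, "fingers": 1}
    - {"rx": 0, "ry": 0, "rz": 0, "tx": -0.0016, "ty": -0.035, "tz": -0.0084, "fingers": 1}

```text
clock: 4.37
tool_pos: [0.548, 0.0273, 0.2722]
eef_rot: [-0.001, 0.116, 0.993, -0.0]
wrist_force: [1.4, -0.4, -3.7]
gripper_width: 0.567
finger_force: 63.7
```

jog_arm:
  rows:
    - {"rx": 0, "ry": 0, "rz": 0, "tx": -0.0016, "ty": -0.035, "tz": -0.0084, "fingers": 1}
    - {"rx": 0, "ry": 0, "rz": 0, "tx": -0.0016, "ty": -0.035, "tz": -0.0084, "fingers": 1}
    - {"rx": 0, "ry": 0, "rz": 0, "tx": -0.0016, "ty": -0.035, "tz": -0.0084, "fingers": 1}
    - {"rx": 0, "ry": 0, "rz": 0, "tx": 0, "ty": 0, "tz": 0, "fingers": 1}
    - {"rx": 0, "ry": 0, "rz": 0, "tx": 0, "ty": 0, "tz": 0, "fingers": 1}

```text
clock: 4.78
tool_pos: [0.529, -0.0769, 0.298]
eef_rot: [0.0, 0.118, 0.993, 0.0]
wrist_force: [-0.1, 1.6, -4.2]
gripper_width: 0.569
finger_force: 63.8
```

jog_arm:
  rows:
    - {"rx": 0, "ry": 0, "rz": 0, "tx": 0, "ty": 0, "tz": 0, "fingers": 1}
    - {"rx": 0, "ry": 0, "rz": 0, "tx": 0, "ty": 0, "tz": 0, "fingers": 1}
    - {"rx": 0, "ry": 0, "rz": 0, "tx": 0, "ty": 0, "tz": 0, "fingers": 1}
    - {"rx": 0, "ry": 0, "rz": 0, "tx": 0, "ty": 0, "tz": 0, "fingers": 1}
    - {"rx": 0, "ry": 0, "rz": 0, "tx": 0, "ty": 0, "tz": 0, "fingers": 1}

```text
clock: 5.2
tool_pos: [0.5297, -0.0735, 0.2974]
eef_rot: [-0.0, 0.115, 0.993, -0.0]
wrist_force: [-0.2, 0.8, -4.4]
gripper_width: 0.566
finger_force: 63.8
```

```bash
python3 snap.py w2
```

```text
[ 0.52973496 -0.0736478   0.29750356] [-9.73468704e-01  2.28819883e-01  3.79354064e-04] [-4.22643242e-04 -1.40179877e-04 -9.99999901e-01] 5.25
```

View pics/w2.png

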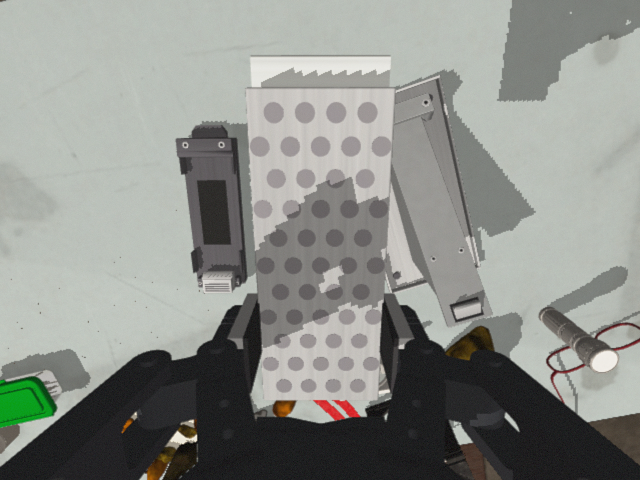

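In w2 the carrier's lip screws are at (185,146) and (221,145), its pad spans (197,180) to (229,243), and the catch sits at about (220,280). The held stone's toe step edge is at row 88, from column 246 to 393, and its tongue end is at row 56. The bed screws are at (434,260) and (461,251).

Run:
```python
from pt import *
from scipy import ndimage as nd
c=L("w2");im=cv2.imread("pics/w2.png");g=cv2.cvtColor(im,cv2.COLOR_BGR2GRAY).astype(float)
roi=g[170:255,190:238];print("levels",np.percentile(roi,[5,30,60,90]))
m=(roi<np.percentile(roi,5)+14).astype(np.uint8);n,lab,stt,cen=cv2.connectedComponentsWithStats(m);k=1+stt[1:,4].argmax()
rr=cv2.minAreaRect(np.argwhere(lab==k)[:,::-1].astype(np.float32));print("pad",stt[k],cen[k]+[190,170],rr)
box=cv2.boxPoints(rr)+[190,170];B=np.array([onz(c,*p,.016) for p in box]);print(B[:,:2],B.mean(0),np.linalg.norm(B-np.roll(B,1,0),axis=1))
pc=onz(c,*(cen[k]+[190,170]),.016)
def spot(u,v,w=4):
    p=g[v-w:v+w+1,u-w:u+w+1];q=np.clip(p-np.median(p)-15,0,None);y,x=nd.center_of_mass(q);return u-w+x,v-w+y
sp=[spot(185,146),spot(221,145)];S=np.array([onz(c,*p,.031) for p in sp]);print("screws",sp,S,np.linalg.norm(S[0]-S[1]))
ms=S.mean(0);ax=pc-ms;print("axis yaw",np.degrees(np.arctan2(ax[1],ax[0])),"dist",np.linalg.norm(ax[:2]),"pc",pc)
d=S[1]-S[0];print("yaw from screws",np.degrees(np.arctan2(d[1],d[0]))+90)
ct=np.array([onz(c,*p,.035) for p in [(203,291),(238,290)]]);print("catch back",ct,ct.mean(0))
ct=np.array([onz(c,*p,.035) for p in [(201,273),(236,273)]]);print("catch front",ct.mean(0))
# stone in tool frame
R,t,s=Rt()
def tool(u,v,z):
    o,dd=ray(c,u,v);o=R.T@(o-t);dd=R.T@dd;return o+dd*(z-o[2])/dd[2]
for p in [(246.5,88),(393,88)]: print("step",tool(*p,-.0154))
for p in [(250,56),(391,56)]: print("tip",tool(*p,-.0024))
for p in [(263,399),(379,401)]: print("heel step",tool(*p,-.0154))
# rest
E=np.radians(25)
for p,xb,zb in [((425,102),-100,17)]:
    print("kscrew",onz(c,*spot(*p),.085+(xb*np.sin(E)+zb*np.cos(E))/1000))
```

```text
levels [42. 46. 94. 99.]
pad [   7   10   33   64 1715] [213.7959 211.5464] ((23.55910301208496, 41.92964553833008), (64.58238220214844, 27.634845733642578), 85.03025817871094)
[[ 0.4803 -0.2126]
 [ 0.4851 -0.1799]
 [ 0.5632 -0.1976]
 [ 0.5583 -0.2322]] [ 0.5217 -0.2056  0.016 ] [0.0805 0.0331 0.0801 0.035 ]
screws [(np.float64(184.91845196959227), np.float64(144.68002764340014)), (np.float64(220.998406374502), np.float64(144.4422310756972))] [[ 0.4382 -0.2069  0.031 ]
 [ 0.4471 -0.1678  0.031 ]] 0.040147473229267976
axis yaw -12.721390923684124 dist 0.0795690923415135 pc [ 0.5203 -0.2049  0.016 ]
yaw from screws 167.19325364642793
catch back [[ 0.6111 -0.2434  0.035 ]
 [ 0.6197 -0.2003  0.035 ]] [ 0.6154 -0.2218  0.035 ]
catch front [ 0.5923 -0.2169  0.035 ]
step [ 0.0891 -0.0244 -0.0154]
step [ 0.0892  0.0242 -0.0154]
tip [ 0.101  -0.025  -0.0024]
tip [ 0.101   0.0253 -0.0024]
heel step [-0.0369 -0.0249 -0.0154]
heel step [-0.0379  0.026  -0.0154]
kscrew [0.4571 0.0522 0.0581]
```

```bash
cat >> pt.py <<'E'
CO=np.array([.5205,-.2051,0]);CY=-12.8
def cw(x,y,z):
    a=np.radians(CY);return CO+[x*np.cos(a)-y*np.sin(a),x*np.sin(a)+y*np.cos(a),z]
def place(toolpt,target,yaw,pitch):
    y=np.radians(yaw);x=np.array([np.cos(y),np.sin(y),0]);z=np.array([0,0,-1.])
    G=np.stack([x,np.cross(z,x),z],1)@Ro.from_euler("y",pitch,degrees=True).as_matrix()
    return np.asarray(target)-G@np.asarray(toolpt)
E
python3 - <<'E'
from pt import *
B=[.101,0,.0046]
# bottom corner target; top corner is 7*sin15=1.8mm further to toe
for x,z in [(-.0575,.060),(-.0575,.019),(-.0737,.0165)]:
    t=place(B,cw(x,0,z),180+CY,-15);print(x,z,t);G=goal(t,180+CY,-15)
print("carrier -x in tool",G.T@(cw(-1,0,0)-CO),"up",G.T@[0,0,1])
E
```

```text
-0.0575 0.06 [ 0.5584 -0.2137  0.0906]
turn(deg,tool) [ -0.0692 -15.0217  -0.4234] shift before [-0.06   -0.1297  0.2069] shift after turn [-0.0034 -0.1302  0.2151]
-0.0575 0.019 [ 0.5584 -0.2137  0.0496]
turn(deg,tool) [ -0.0692 -15.0217  -0.4234] shift before [-0.06   -0.1297  0.2479] shift after turn [ 0.0072 -0.1302  0.2547]
-0.0737 0.0165 [ 0.5426 -0.2101  0.0471]
turn(deg,tool) [ -0.0692 -15.0217  -0.4234] shift before [-0.0439 -0.1299  0.2504] shift after turn [ 0.0235 -0.1302  0.253 ]
carrier -x in tool [ 0.9659 -0.     -0.2588] up [-0.2588  0.     -0.9659]
```

jog_arm:
  rows:
    - {"rx": 0, "ry": 0, "rz": -0.42, "tx": 0, "ty": -0.01, "tz": 0, "fingers": 1}
    - {"rx": 0, "ry": -5, "rz": 0, "tx": 0, "ty": -0.02, "tz": 0, "fingers": 1}
    - {"rx": 0, "ry": -5, "rz": 0, "tx": 0, "ty": -0.03, "tz": 0, "fingers": 1}
    - {"rx": 0, "ry": -5, "rz": 0, "tx": 0, "ty": -0.03, "tz": 0, "fingers": 1}
    - {"rx": 0, "ry": 0, "rz": 0, "tx": 0, "ty": -0.03, "tz": 0.015, "fingers": 1}

```text
clock: 5.67
tool_pos: [0.5056, -0.1933, 0.2861]
eef_rot: [0.135, 0.111, 0.985, -0.014]
wrist_force: [1.9, -1.2, -4.0]
gripper_width: 0.566
finger_force: 63.8
```

jog_arm:
  rows:
    - {"rx": 0, "ry": 0, "rz": 0, "tx": 0, "ty": -0.01, "tz": 0.03, "fingers": 1}
    - {"rx": 0, "ry": 0, "rz": 0, "tx": 0, "ty": 0, "tz": 0.035, "fingers": 1}
    - {"rx": 0, "ry": 0, "rz": 0, "tx": 0, "ty": 0, "tz": 0.035, "fingers": 1}
    - {"rx": 0, "ry": 0, "rz": 0, "tx": 0, "ty": 0, "tz": 0.035, "fingers": 1}
    - {"rx": 0, "ry": 0, "rz": 0, "tx": 0, "ty": 0, "tz": 0.03, "fingers": 1}

```text
clock: 6.08
tool_pos: [0.5458, -0.2112, 0.1218]
eef_rot: [0.129, 0.111, 0.985, -0.015]
wrist_force: [0.0, 1.5, -3.1]
gripper_width: 0.568
finger_force: 63.7
```

jog_arm:
  rows:
    - {"rx": 0, "ry": 0, "rz": 0, "tx": 0, "ty": 0, "tz": 0.02, "fingers": 1}
    - {"rx": 0, "ry": 0, "rz": 0, "tx": 0, "ty": 0, "tz": 0, "fingers": 1}
    - {"rx": 0, "ry": 0, "rz": 0, "tx": 0, "ty": 0, "tz": 0, "fingers": 1}
    - {"rx": 0, "ry": 0, "rz": 0, "tx": 0, "ty": 0, "tz": 0, "fingers": 1}
    - {"rx": 0, "ry": 0, "rz": 0, "tx": 0, "ty": 0, "tz": 0, "fingers": 1}

```text
clock: 6.5
tool_pos: [0.552, -0.2127, 0.1064]
eef_rot: [0.131, 0.111, 0.985, -0.015]
wrist_force: [0.5, -0.3, -3.7]
gripper_width: 0.567
finger_force: 64.0
```

```bash
python3 - <<'E'
from pt import *
B=[.101,0,.0046]
for x,z in [(-.0575,.040),(-.0575,.019),(-.0737,.0165)]:
    goal(place(B,cw(x,0,z),180+CY,-15),180+CY,-15)
E
python3 snap.py w3
```

```text
turn(deg,tool) [ 0.0104  0.151  -0.0663] shift before [0.0031 0.0004 0.0363] shift after turn [0.003  0.0004 0.0363]
turn(deg,tool) [ 0.0104  0.151  -0.0663] shift before [0.0086 0.0004 0.0566] shift after turn [0.0085 0.0004 0.0566]
turn(deg,tool) [ 0.0104  0.151  -0.0663] shift before [0.0249 0.0004 0.0548] shift after turn [0.0248 0.0004 0.0548]
[ 0.55197589 -0.21262851  0.10641725] [-0.94096081  0.2149972  -0.26147458] [ 0.25505889 -0.05757047 -0.96521013] 6.55
```

View pics/w3.png

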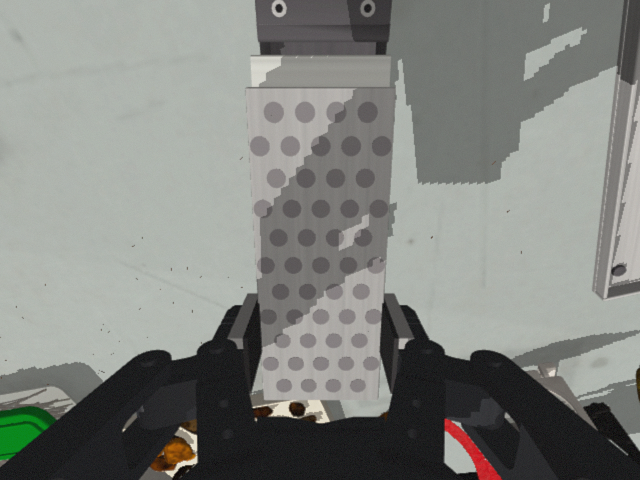

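The stone's tongue (columns 250–391, mid 320.5) is lined up with the lip screws at (279,8) and (367,8), mid 323. I'll check the lateral offset before going down.

Run:
```python
from pt import *
c=L("w3");R,t,s=Rt()
S=np.array([onz(c,*p,.031) for p in [(279,8),(367,8)]]);print(S,np.linalg.norm(S[0]-S[1]))
T=(S-t)@R;print("tool frame",T);d=T[1]-T[0];print("yaw err",np.degrees(np.arctan2(d[0],d[1])))
o,dd=ray(c,250,56);
for p in[(250,56),(391,56),(246.5,88),(393,88)]:
    o,dd=ray(c,*p);o=R.T@(o-t);dd=R.T@dd;z=-.0024 if p[1]==56 else -.0154;print((o+dd*(z-o[2])/dd[2]))
print("expected",(cw(-.0797,0,.031)-t)@R)
```

```text
[[ 0.4381 -0.2061  0.031 ]
 [ 0.447  -0.167   0.031 ]] 0.04012700789890127
tool frame [[ 0.1283 -0.019   0.0434]
 [ 0.1283  0.0211  0.0434]]
yaw err 0.04267295117181412
[ 0.1006 -0.0252 -0.0024]
[ 0.1006  0.0251 -0.0024]
[ 0.0888 -0.0246 -0.0154]
[ 0.0888  0.024  -0.0154]
expected [0.1279 0.0002 0.0435]
```

jog_arm:
  rows:
    - {"rx": 0, "ry": 0.15, "rz": 0, "tx": 0.0015, "ty": 0.001, "tz": 0.015, "fingers": 1}
    - {"rx": 0, "ry": 0, "rz": 0, "tx": 0.003, "ty": 0, "tz": 0.018, "fingers": 1}
    - {"rx": 0, "ry": 0, "rz": 0, "tx": 0.003, "ty": 0, "tz": 0.015, "fingers": 1}
    - {"rx": 0, "ry": 0, "rz": 0, "tx": 0.001, "ty": 0, "tz": 0.0086, "fingers": 1}
    - {"rx": 0, "ry": 0, "rz": 0, "tx": 0, "ty": 0, "tz": 0, "fingers": 1}

```text
clock: 6.97
tool_pos: [0.5571, -0.2125, 0.0469]
eef_rot: [0.128, 0.111, 0.985, -0.014]
wrist_force: [-1.3, 0.3, -3.3]
gripper_width: 0.567
finger_force: 64.0
```

jog_arm:
  rows:
    - {"rx": 0, "ry": 0, "rz": 0, "tx": 0, "ty": 0, "tz": 0, "fingers": 1}
    - {"rx": 0, "ry": 0, "rz": 0, "tx": 0, "ty": 0, "tz": 0, "fingers": 1}
    - {"rx": 0, "ry": 0, "rz": 0, "tx": 0, "ty": 0, "tz": 0, "fingers": 1}
    - {"rx": 0, "ry": 0, "rz": 0, "tx": 0, "ty": 0, "tz": 0, "fingers": 1}
    - {"rx": 0, "ry": 0, "rz": 0, "tx": 0, "ty": 0, "tz": 0, "fingers": 1}

```text
clock: 7.38
tool_pos: [0.5578, -0.2129, 0.0483]
eef_rot: [0.129, 0.111, 0.985, -0.014]
wrist_force: [-0.5, -0.4, -3.8]
gripper_width: 0.569
finger_force: 64.0
```

```bash
python3 - <<'E'
from pt import *
B=[.101,0,.0046]
for x,z in [(-.0575,.019),(-.0655,.0175),(-.0737,.0165)]:
    goal(place(B,cw(x,.001,z),180+CY,-15),180+CY,-15)
E
python3 snap.py w4
```

```text
turn(deg,tool) [-0.005  -0.0966 -0.0614] shift before [-0.001   0.0004 -0.0011] shift after turn [-0.001   0.0004 -0.0011]
turn(deg,tool) [-0.005  -0.0966 -0.0614] shift before [ 0.0071  0.0004 -0.0017] shift after turn [ 0.0071  0.0004 -0.0017]
turn(deg,tool) [-0.005  -0.0966 -0.0614] shift before [ 0.0153  0.0003 -0.0028] shift after turn [ 0.0153  0.0004 -0.0028]
[ 0.55777497 -0.21288972  0.04815789] [-0.94218316  0.21509617 -0.25695237] [ 0.25054482 -0.05702491 -0.96642405] 7.4333
```

jog_arm:
  rows:
    - {"rx": 0, "ry": 0, "rz": 0, "tx": 0.004, "ty": 0.0004, "tz": -0.0012, "fingers": 1}
    - {"rx": 0, "ry": 0, "rz": 0, "tx": 0.004, "ty": 0, "tz": -0.0006, "fingers": 1}
    - {"rx": 0, "ry": 0, "rz": 0, "tx": 0.004, "ty": 0, "tz": -0.0006, "fingers": 1}
    - {"rx": 0, "ry": 0, "rz": 0, "tx": 0.003, "ty": 0, "tz": -0.0004, "fingers": 1}
    - {"rx": 0, "ry": 0, "rz": 0, "tx": 0, "ty": 0, "tz": 0, "fingers": 1}

```text
clock: 7.85
tool_pos: [0.5427, -0.2092, 0.0469]
eef_rot: [0.129, 0.111, 0.985, -0.014]
wrist_force: [1.0, -0.1, -4.1]
gripper_width: 0.566
finger_force: 64.0
```

jog_arm:
  rows:
    - {"rx": 0, "ry": 0, "rz": 0, "tx": 0, "ty": 0, "tz": 0, "fingers": 1}
    - {"rx": 0, "ry": 0, "rz": 0, "tx": 0, "ty": 0, "tz": 0, "fingers": 1}
    - {"rx": 0, "ry": 0, "rz": 0, "tx": 0, "ty": 0, "tz": 0, "fingers": 1}
    - {"rx": 0, "ry": 0, "rz": 0, "tx": 0, "ty": 0, "tz": 0, "fingers": 1}
    - {"rx": 0, "ry": 0, "rz": 0, "tx": 0, "ty": 0, "tz": 0, "fingers": 1}

```text
clock: 8.27
tool_pos: [0.5427, -0.2091, 0.0464]
eef_rot: [0.128, 0.111, 0.985, -0.014]
wrist_force: [1.0, 0.8, -3.1]
gripper_width: 0.564
finger_force: 64.0
```

```bash
python3 snap.py w5
python3 - <<'E'
from pt import *
a=cv2.imread("pics/w5.png")[0:140,200:440]
b=r.get_image("scene")[290:410,360:520];D=r.get_image("side")[180:250,280:420]
cv2.imwrite("pics/sc5.png",b)
o=np.zeros((600,800,3),np.uint8)
o[0:233,0:400]=cv2.resize(a,(400,233));o[240:600,0:480]=cv2.resize(b,(480,360),interpolation=cv2.INTER_CUBIC)
o[0:195,405:795]=cv2.resize(D,(390,195),interpolation=cv2.INTER_CUBIC)
cv2.imwrite("pics/m5.png",o)
print(Rt()[1],((Rt()[1]+Rt()[0]@[.101,0,-.0024]-CO)))
goal(place([.101,0,.0046],cw(-.0737,.001,.0165),180+CY,-15),180+CY,-15)
E
```

```text
[ 0.54272595 -0.20908505  0.04640339] [-0.94241911  0.21517866 -0.25601632] [ 0.24957861 -0.05705156 -0.96667246] 8.3167
[ 0.5427 -0.2091  0.0464] [-0.0736  0.0179  0.0229]
turn(deg,tool) [-0.0193 -0.163  -0.0609] shift before [-0.0003 -0.     -0.0006] shift after turn [-0.0003 -0.     -0.0006]
```

View pics/m5.png

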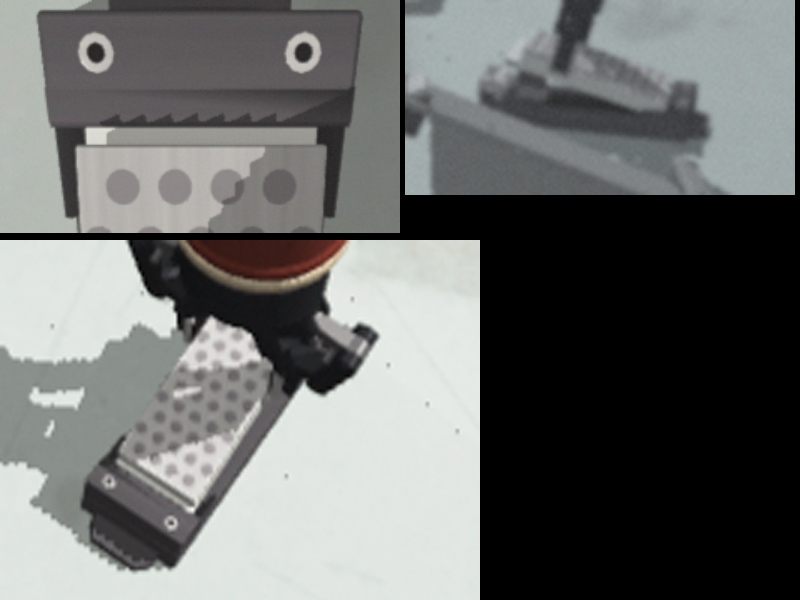

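The stone's tongue is under the lip, between the cheeks. The computed top corner is at carrier x of about -75.7, right at the wall. Next is a small push to confirm, and then I'll work out the press-down.

jog_arm:
  rows:
    - {"rx": 0, "ry": 0, "rz": 0, "tx": 0.001, "ty": 0, "tz": -0.0003, "fingers": 1}
    - {"rx": 0, "ry": 0, "rz": 0, "tx": 0.001, "ty": 0, "tz": -0.0003, "fingers": 1}
    - {"rx": 0, "ry": 0, "rz": 0, "tx": 0, "ty": 0, "tz": 0, "fingers": 1}
    - {"rx": 0, "ry": 0, "rz": 0, "tx": 0, "ty": 0, "tz": 0, "fingers": 1}
    - {"rx": 0, "ry": 0, "rz": 0, "tx": 0, "ty": 0, "tz": 0, "fingers": 1}

```text
clock: 8.83
tool_pos: [0.5409, -0.2088, 0.0468]
eef_rot: [0.129, 0.111, 0.985, -0.015]
wrist_force: [1.9, -1.5, -2.5]
gripper_width: 0.568
finger_force: 64.0
```

Run:
```python
from pt import *
R,t,s=Rt();print(t,s["wrist_force"])
def TC(pt): # carrier coords
    a=np.radians(CY);d=t+R@np.array(pt)-CO;return np.array([d[0]*np.cos(a)+d[1]*np.sin(a),-d[0]*np.sin(a)+d[1]*np.cos(a),d[2]])
print("bottom",TC([.101,0,.0046]),"top",TC([.101,0,-.0024]))
B=[.101,0,.0046];pp=t;prev=R
for p,z in [(-11,.0163),(-7,.016),(-3,.016),(0,.016),(0,.014)]:
    x=-.0755+.0018*(-p/15)
    y=TC(B)[1]
    n=place(B,cw(x,y,z),180+CY,p);a=np.radians(180+CY);xx=np.array([np.cos(a),np.sin(a),0]);zz=np.array([0,0,-1.])
    G=np.stack([xx,np.cross(zz,xx),zz],1)@Ro.from_euler("y",p,degrees=True).as_matrix()
    M=prev@Ro.from_rotvec(Ro.from_matrix(prev.T@G).as_rotvec()/2).as_matrix()
    print(p,np.degrees(Ro.from_matrix(prev.T@G).as_rotvec()),M.T@(n-pp)*1000,n);pp=n;prev=G
```

```text
[ 0.5409 -0.2088  0.0468] [ 1.9217 -1.545  -2.5421]
bottom [-0.0757  0.001   0.0164] top [-0.0775  0.0011  0.0232]
-11 [-0.0203  3.8809 -0.0624] [-1.7466  0.1092  7.2755] [ 0.5442 -0.2094  0.0401]
-7 [-0.  4.  0.] [ 0.1999 -0.      7.2709] [ 0.5451 -0.2096  0.0329]
-3 [-0.  4. -0.] [0.1571 0.     7.0079] [ 0.5456 -0.2097  0.0259]
0 [-0.  3. -0.] [ 0.119  -0.      5.2783] [ 0.5456 -0.2097  0.0206]
0 [0. 0. 0.] [0. 0. 2.] [ 0.5456 -0.2097  0.0186]
```

jog_arm:
  rows:
    - {"rx": 0, "ry": 2, "rz": 0, "tx": -0.0002, "ty": 0, "tz": 0.0036, "fingers": 1}
    - {"rx": 0, "ry": 2, "rz": 0, "tx": -0.0002, "ty": 0, "tz": 0.0037, "fingers": 1}
    - {"rx": 0, "ry": 2, "rz": 0, "tx": 0.0001, "ty": 0, "tz": 0.0037, "fingers": 1}
    - {"rx": 0, "ry": 2, "rz": 0, "tx": 0.0001, "ty": 0, "tz": 0.0036, "fingers": 1}
    - {"rx": 0, "ry": 0, "rz": 0, "tx": 0, "ty": 0, "tz": 0, "fingers": 1}

```text
clock: 9.25
tool_pos: [0.5441, -0.2091, 0.0317]
eef_rot: [0.058, 0.111, 0.992, -0.007]
wrist_force: [1.0, 0.8, -1.4]
gripper_width: 0.572
finger_force: 64.2
```

jog_arm:
  rows:
    - {"rx": 0, "ry": 2, "rz": 0, "tx": 0.0001, "ty": 0, "tz": 0.0035, "fingers": 1}
    - {"rx": 0, "ry": 2, "rz": 0, "tx": 0.0001, "ty": 0, "tz": 0.0035, "fingers": 1}
    - {"rx": 0, "ry": 0, "rz": 0, "tx": 0, "ty": 0, "tz": 0, "fingers": 1}
    - {"rx": 0, "ry": 0, "rz": 0, "tx": 0, "ty": 0, "tz": 0, "fingers": 1}
    - {"rx": 0, "ry": 0, "rz": 0, "tx": 0, "ty": 0, "tz": 0, "fingers": 1}

```text
clock: 9.67
tool_pos: [0.5435, -0.2092, 0.025]
eef_rot: [0.025, 0.112, 0.993, -0.003]
wrist_force: [-1.1, 0.3, -4.6]
gripper_width: 0.567
finger_force: 64.1
```

jog_arm:
  rows:
    - {"rx": 0, "ry": 1.5, "rz": 0, "tx": 0.0001, "ty": 0, "tz": 0.0027, "fingers": 1}
    - {"rx": 0, "ry": 1.5, "rz": 0, "tx": 0, "ty": 0, "tz": 0.0027, "fingers": 1}
    - {"rx": 0, "ry": 0, "rz": 0, "tx": 0, "ty": 0, "tz": 0, "fingers": 1}
    - {"rx": 0, "ry": 0, "rz": 0, "tx": 0, "ty": 0, "tz": 0, "fingers": 1}
    - {"rx": 0, "ry": 0, "rz": 0, "tx": 0, "ty": 0, "tz": 0, "fingers": 1}

```text
clock: 10.08
tool_pos: [0.5439, -0.2095, 0.0206]
eef_rot: [-0.001, 0.112, 0.994, 0.0]
wrist_force: [-4.4, 2.0, 4.5]
gripper_width: 0.565
finger_force: 65.1
```

Run:
```python
from pt import *
R,t,s=Rt();print(t,s["wrist_force"],s["wrist_torque"],"pitch",np.degrees(np.arcsin(R[2,0])))
```

```text
[ 0.5439 -0.2095  0.0206] [-4.411   1.9588  4.5352] [0.344  0.8032 0.0746] pitch 0.11470980946304521
```

jog_arm:
  rows:
    - {"rx": 0, "ry": 0.7, "rz": 0, "tx": 0, "ty": 0, "tz": 0.001, "fingers": 1}
    - {"rx": 0, "ry": 0.7, "rz": 0, "tx": 0, "ty": 0, "tz": 0.001, "fingers": 1}
    - {"rx": 0, "ry": 0, "rz": 0, "tx": 0, "ty": 0, "tz": 0, "fingers": 1}
    - {"rx": 0, "ry": 0, "rz": 0, "tx": 0, "ty": 0, "tz": 0, "fingers": 1}
    - {"rx": 0, "ry": 0, "rz": 0, "tx": 0, "ty": 0, "tz": 0, "fingers": 1}

```text
clock: 10.5
tool_pos: [0.5436, -0.2095, 0.0205]
eef_rot: [-0.013, 0.112, 0.994, 0.002]
wrist_force: [-15.0, 6.9, 29.3]
gripper_width: 0.566
finger_force: 67.8
```

Run:
```python
from pt import *
R,t,s=Rt();print(t,s["wrist_force"],s["wrist_torque"],"pitch",np.degrees(np.arcsin(R[2,0])))
```

```text
[ 0.5436 -0.2095  0.0205] [-15.0002   6.885   29.3241] [1.0929 2.8293 0.0752] pitch 1.5400036925375873
```

It has met a hard stop at the height predicted for the seated stone. I'll relax, open, rise, and look.

jog_arm:
  rows:
    - {"rx": 0, "ry": -1.4, "rz": 0, "tx": 0, "ty": 0, "tz": -0.0018, "fingers": 1}
    - {"rx": 0, "ry": 0, "rz": 0, "tx": 0, "ty": 0, "tz": 0, "fingers": -1}
    - {"rx": 0, "ry": 0, "rz": 0, "tx": 0, "ty": 0, "tz": 0, "fingers": -1}
    - {"rx": 0, "ry": 0, "rz": 0, "tx": 0, "ty": 0, "tz": 0, "fingers": -1}
    - {"rx": 0, "ry": 0, "rz": 0, "tx": 0, "ty": 0, "tz": 0, "fingers": -1}

```text
clock: 10.92
tool_pos: [0.5448, -0.2096, 0.0199]
eef_rot: [-0.001, 0.112, 0.994, 0.0]
wrist_force: [0.6, -0.0, -0.4]
gripper_width: 1.004
finger_force: 0.0
```

jog_arm:
  rows:
    - {"rx": 0, "ry": 0, "rz": 0, "tx": 0, "ty": 0, "tz": 0, "fingers": -1}
    - {"rx": 0, "ry": 0, "rz": 0, "tx": 0, "ty": 0, "tz": -0.02, "fingers": -1}
    - {"rx": 0, "ry": 0, "rz": 0, "tx": 0, "ty": 0, "tz": -0.03, "fingers": -1}
    - {"rx": 0, "ry": 0, "rz": 0, "tx": 0, "ty": 0, "tz": -0.03, "fingers": -1}
    - {"rx": 0, "ry": 0, "rz": 0, "tx": -0.03, "ty": 0, "tz": -0.02, "fingers": -1}

```text
clock: 11.33
tool_pos: [0.5709, -0.217, 0.1222]
eef_rot: [-0.002, 0.113, 0.994, 0.001]
wrist_force: [1.4, -1.3, -0.4]
gripper_width: 1.001
finger_force: 0.0
```

jog_arm:
  rows:
    - {"rx": 0, "ry": 0, "rz": 0, "tx": -0.03, "ty": 0, "tz": -0.01, "fingers": -1}
    - {"rx": 0, "ry": 0, "rz": 0, "tx": 0, "ty": 0, "tz": 0, "fingers": -1}
    - {"rx": 0, "ry": 0, "rz": 0, "tx": 0, "ty": 0, "tz": 0, "fingers": -1}
    - {"rx": 0, "ry": 0, "rz": 0, "tx": 0, "ty": 0, "tz": 0, "fingers": -1}
    - {"rx": 0, "ry": 0, "rz": 0, "tx": 0, "ty": 0, "tz": 0, "fingers": -1}

```text
clock: 11.75
tool_pos: [0.6021, -0.223, 0.1288]
eef_rot: [-0.002, 0.112, 0.994, 0.0]
wrist_force: [-0.1, 0.1, -0.2]
gripper_width: 0.998
finger_force: 0.0
```

```bash
python3 snap.py w6
python3 - <<'E'
from pt import *
a=cv2.imread("pics/w6.png");s=r.get_image("scene");cv2.imwrite("pics/s6.png",s)
o=np.zeros((600,800,3),np.uint8)
o[0:360,0:480]=cv2.resize(a,(480,360),interpolation=cv2.INTER_AREA)
o[360:600,0:320]=cv2.resize(s[290:410,360:520],(320,240),interpolation=cv2.INTER_CUBIC)
o[360:600,480:800]=cv2.resize(r.get_image("side")[175:255,290:397],(320,240),interpolation=cv2.INTER_CUBIC)
cv2.imwrite("pics/m6.png",o)
E
```

```text
[ 0.60217848 -0.22290149  0.12893349] [-0.97477019  0.22317283  0.00411972] [-4.00004613e-03  9.88288884e-04 -9.99991511e-01] 11.8
```

View pics/m6.png

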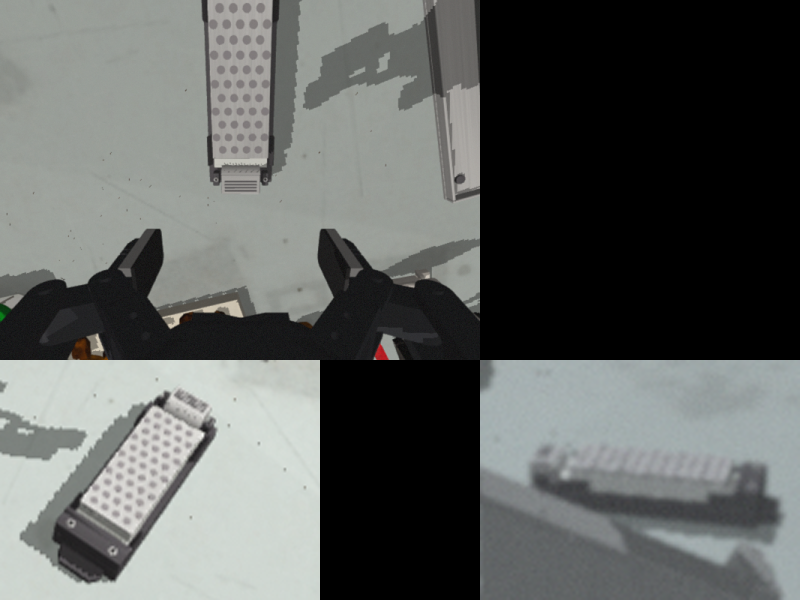

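The stone lies level, with the catch nose over its heel tongue at about (240,163) in the wrist part and the lip over its toe. Before lifting the carrier, I'll take one clean look at the rest.

jog_arm:
  rows:
    - {"rx": 0, "ry": 0, "rz": 0, "tx": 0, "ty": 0, "tz": -0.04, "fingers": -1}
    - {"rx": 0, "ry": 0, "rz": 0, "tx": 0.01, "ty": 0.015, "tz": -0.035, "fingers": -1}
    - {"rx": 0, "ry": 0, "rz": 0, "tx": 0.01, "ty": 0.03, "tz": -0.02, "fingers": -1}
    - {"rx": 0, "ry": 0, "rz": 0, "tx": 0.01, "ty": 0.035, "tz": -0.015, "fingers": -1}
    - {"rx": 0, "ry": 0, "rz": 0, "tx": 0.01, "ty": 0.035, "tz": -0.015, "fingers": -1}

```text
clock: 12.32
tool_pos: [0.5895, -0.1015, 0.2561]
eef_rot: [-0.001, 0.113, 0.994, 0.0]
wrist_force: [0.5, 0.8, -0.9]
gripper_width: 1.001
finger_force: 0.0
```

jog_arm:
  rows:
    - {"rx": 0, "ry": 0, "rz": 0, "tx": 0.01, "ty": 0.035, "tz": -0.015, "fingers": -1}
    - {"rx": 0, "ry": 0, "rz": 0, "tx": 0.01, "ty": 0.035, "tz": -0.01, "fingers": -1}
    - {"rx": 0, "ry": 0, "rz": 0, "tx": 0.01, "ty": 0.03, "tz": -0.01, "fingers": -1}
    - {"rx": 0, "ry": 0, "rz": 0, "tx": 0.01, "ty": 0.02, "tz": -0.01, "fingers": -1}
    - {"rx": 0, "ry": 0, "rz": 0, "tx": 0, "ty": 0.015, "tz": 0, "fingers": -1}

```text
clock: 12.73
tool_pos: [0.5809, 0.0417, 0.3019]
eef_rot: [-0.0, 0.11, 0.994, 0.001]
wrist_force: [0.6, 0.7, 0.5]
gripper_width: 1.002
finger_force: 0.0
```

jog_arm:
  rows:
    - {"rx": 0, "ry": 0, "rz": 0, "tx": 0, "ty": 0, "tz": 0, "fingers": -1}
    - {"rx": 0, "ry": 0, "rz": 0, "tx": 0, "ty": 0, "tz": 0, "fingers": -1}
    - {"rx": 0, "ry": 0, "rz": 0, "tx": 0, "ty": 0, "tz": 0, "fingers": -1}
    - {"rx": 0, "ry": 0, "rz": 0, "tx": 0, "ty": 0, "tz": 0, "fingers": -1}
    - {"rx": 0, "ry": 0, "rz": 0, "tx": 0, "ty": 0, "tz": 0, "fingers": -1}

```text
clock: 13.15
tool_pos: [0.5813, 0.0367, 0.2994]
eef_rot: [-0.002, 0.113, 0.994, -0.0]
wrist_force: [0.3, -1.0, 0.7]
gripper_width: 0.996
finger_force: 0.0
```

```bash
python3 snap.py w7
```

```text
[0.58133759 0.03709101 0.29949705] [-0.97443394  0.22465459  0.00296924] [-3.02151932e-03  1.11100453e-04 -9.99995429e-01] 13.2
```

View pics/w7.png

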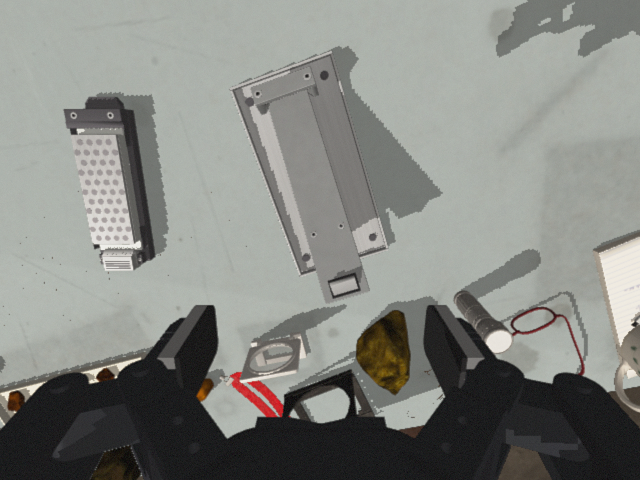

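In w7 the keeper screws are at (257,94) and (307,75), the bed dots at (313,234) and (340,226), and the pawl at about (344,286). The tray corners are (234,90), (332,52), (385,242) and (302,275), and the carrier lip screws are (73,115) and (111,115).

Run:
```python
from pt import *
from scipy import ndimage as nd
im=cv2.imread("pics/w7.png");g=cv2.cvtColor(im,cv2.COLOR_BGR2GRAY).astype(float);c=L("w7")
gs=cv2.cvtColor(cv2.imread("pics/scene0.png"),cv2.COLOR_BGR2GRAY).astype(float);S=cam("scene")
def spot(u,v,w=4,g=g):
    u,v=int(round(u)),int(round(v));p=g[v-w:v+w+1,u-w:u+w+1];q=np.clip(abs(p-np.median(p))-8,0,None);y,x=nd.center_of_mass(q);return np.array([u-w+x,v-w+y])
E=np.radians(25);hz=lambda xb,zb:.085+(xb*np.sin(E)+zb*np.cos(E))/1000
k=[spot(257,94),spot(307,75)];K=np.array([onz(c,*p,hz(-100,17)) for p in k]);print("keeper",k,K,np.linalg.norm(K[0]-K[1]),K.mean(0))
v=K[1]-K[0];print(" yaw",np.degrees(np.arctan2(v[1],v[0]))-90)
for a,b in [((257,94),(310.6,316.6)),((307,75),(282.9,308.4)),((313,234),(332.1,240.9)),((340,226),(318.1,236.9))]:
    A,B=spot(*a),spot(*b,3,gs);print("tri",tri(ray(c,*A),ray(S,*B)),A,B)
T=np.array([onz(c,*p,.014) for p in [(234,90),(332,52),(385,242),(302,275)]]);print("tray",T[:,:2],T.mean(0))
v=T[2]+T[3]-T[0]-T[1];print(" yaw",np.degrees(np.arctan2(v[1],v[0])),np.linalg.norm(v)/2)
tp=np.array([onz(c,*p,hz(118,0)) for p in [(323,304),(369,294)]]);print("top",tp,np.linalg.norm(tp[0]-tp[1]),tp.mean(0))
pw=np.array([onz(c,*p,hz(106,5)) for p in [(330,279),(357,275),(360,290),(333,296)]]);print("pawl mid",pw.mean(0))
s=[spot(73,115),spot(111,115)];C=np.array([onz(c,*p,.031) for p in s]);print("carrier screws",C,np.linalg.norm(C[0]-C[1]),C.mean(0))
v=C[1]-C[0];print(" yaw",np.degrees(np.arctan2(v[1],v[0]))-90)
st=np.array([onz(c,*p,.036) for p in [(73,137),(115,135),(131,238),(93,245)]]);print("stone",st[:,:2],st.mean(0))
```

```text
keeper [array([257.3866,  93.7366]), array([306.7203,  75.8619])] [[ 0.4601 -0.0004  0.0581]
 [ 0.4553  0.0516  0.0581]] 0.052300138823589776 [0.4577 0.0256 0.0581]
 yaw 5.307901821754427
tri [ 0.4598 -0.0007  0.0561] [257.3866  93.7366] [311.0409 317.578 ]
tri [0.4549 0.0525 0.0587] [306.7203  75.8619] [282.2553 307.8324]
tri [0.6018 0.025  0.1051] [313.2395 234.2255] [332.025  240.9375]
tri [0.5997 0.0531 0.1051] [340.7053 225.8389] [318.1205 236.8434]
tray [[ 0.4451 -0.031 ]
 [ 0.4325  0.0836]
 [ 0.6582  0.1024]
 [ 0.6784 -0.0105]] [0.5535 0.0361 0.014 ]
 yaw 4.898084919277189 0.23034092657674965
top [[0.6639 0.0201 0.1349]
 [0.6634 0.0651 0.1349]] 0.044956661501906074 [0.6637 0.0426 0.1349]
pawl mid [0.6495 0.0447 0.1343]
carrier screws [[ 0.4324 -0.2063  0.031 ]
 [ 0.4414 -0.1668  0.031 ]] 0.04049468616278498 [ 0.4369 -0.1865  0.031 ]
 yaw -12.810406297117808
stone [[ 0.4544 -0.213 ]
 [ 0.4627 -0.1672]
 [ 0.5775 -0.1948]
 [ 0.5755 -0.2427]] [ 0.5175 -0.2045  0.036 ]
```

Measurements agree, so the bed origin is about (0.556, 0.0345, 0.085) with yaw 5.1°. The carrier slid about 6 mm during the press and is now at (0.5146, -0.2042). I'm going over it.

jog_arm:
  rows:
    - {"rx": 0, "ry": 0, "rz": -0.2, "tx": 0.0016, "ty": -0.03, "tz": 0, "fingers": -1}
    - {"rx": 0, "ry": 0, "rz": 0, "tx": 0.0016, "ty": -0.037, "tz": 0, "fingers": -1}
    - {"rx": 0, "ry": 0, "rz": 0, "tx": 0.0016, "ty": -0.037, "tz": 0, "fingers": -1}
    - {"rx": 0, "ry": 0, "rz": 0, "tx": 0.0016, "ty": -0.037, "tz": 0.01, "fingers": -1}
    - {"rx": 0, "ry": 0, "rz": 0, "tx": 0.0016, "ty": -0.037, "tz": 0.01, "fingers": -1}

```text
clock: 13.62
tool_pos: [0.5338, -0.1357, 0.2801]
eef_rot: [-0.001, 0.111, 0.994, 0.0]
wrist_force: [1.8, -0.0, 0.4]
gripper_width: 1.001
finger_force: 0.0
```

jog_arm:
  rows:
    - {"rx": 0, "ry": 0, "rz": 0, "tx": 0.0016, "ty": -0.037, "tz": 0.01, "fingers": -1}
    - {"rx": 0, "ry": 0, "rz": 0, "tx": 0.001, "ty": -0.025, "tz": 0.02, "fingers": -1}
    - {"rx": 0, "ry": 0, "rz": 0, "tx": 0, "ty": -0.01, "tz": 0.03, "fingers": -1}
    - {"rx": 0, "ry": 0, "rz": 0, "tx": 0, "ty": 0, "tz": 0.03, "fingers": -1}
    - {"rx": 0, "ry": 0, "rz": 0, "tx": 0, "ty": 0, "tz": 0.03, "fingers": -1}

```text
clock: 14.03
tool_pos: [0.5151, -0.2049, 0.1589]
eef_rot: [-0.001, 0.112, 0.994, 0.0]
wrist_force: [0.9, 0.6, -0.6]
gripper_width: 1.003
finger_force: 0.0
```

jog_arm:
  rows:
    - {"rx": 0, "ry": 0, "rz": 0, "tx": 0, "ty": 0, "tz": 0.03, "fingers": -1}
    - {"rx": 0, "ry": 0, "rz": 0, "tx": 0, "ty": 0, "tz": 0.01, "fingers": -1}
    - {"rx": 0, "ry": 0, "rz": 0, "tx": 0, "ty": 0, "tz": 0, "fingers": -1}
    - {"rx": 0, "ry": 0, "rz": 0, "tx": 0, "ty": 0, "tz": 0, "fingers": -1}
    - {"rx": 0, "ry": 0, "rz": 0, "tx": 0, "ty": 0, "tz": 0, "fingers": -1}

```text
clock: 14.45
tool_pos: [0.5167, -0.2036, 0.1217]
eef_rot: [-0.0, 0.11, 0.994, -0.0]
wrist_force: [0.8, 0.6, 0.8]
gripper_width: 1.004
finger_force: 0.0
```

```bash
python3 snap.py w8
python3 - <<'E'
from pt import *
from scipy import ndimage as nd
np.set_printoptions(precision=4,suppress=True)
def spot(g,u,v,w=4):
    u,v=int(round(u)),int(round(v));p=g[v-w:v+w+1,u-w:u+w+1];q=np.clip(p-np.median(p)-12,0,None);y,x=nd.center_of_mass(q);return np.array([u-w+x,v-w+y])
C0=np.array([.5146,-.2042,0]);a=np.radians(-12.8);X=np.array([np.cos(a),np.sin(a),0]);Y=np.array([-X[1],X[0],0])
for nm,c,f,w in (("s6",cam("scene"),"s6",3),("w8",L("w8"),"w8",7)):
    g=cv2.cvtColor(cv2.imread(f"pics/{f}.png"),cv2.COLOR_BGR2GRAY).astype(float)
    P=[]
    for y in(-.02,.02):
        q=proj(c,C0-.0797*X+y*Y+[0,0,.031]);s=q
        if 8<q[0]<630 and 8<q[1]<470:
            for _ in range(2): s=spot(g,*s,w)
        print(nm,q,s);P.append(onz(c,*s,.031))
    P=np.array(P);v=P[1]-P[0];print(P,P.mean(0)+.0797*X,np.linalg.norm(v),np.degrees(np.arctan2(v[1],v[0]))-90)
goal([.5146,-.2042,.003],167.2)
E
```

```text
[ 0.51683016 -0.20347582  0.12182105] [-9.75656523e-01  2.19304078e-01 -2.65102458e-04] [ 2.90253265e-04  8.24656124e-05 -9.99999954e-01] 14.5
s6 [416.6607 384.8474] [416.0198 385.1653]
s6 [395.8469 370.9766] [395.3102 371.1766]
[[ 0.4315 -0.2053  0.031 ]
 [ 0.4406 -0.1664  0.031 ]] [ 0.5137 -0.2035  0.031 ] 0.039971789119889384 -13.185612584124698
w8 [286.9266 119.0921] [288.3549 118.8438]
w8 [351.1817 119.2782] [353.1061 118.9554]
[[ 0.4325 -0.2051  0.031 ]
 [ 0.4414 -0.1658  0.031 ]] [ 0.5147 -0.2031  0.031 ] 0.04029948211411125 -12.736419230936761
turn(deg,tool) [0.0083 0.0152 0.1318] shift before [ 0.002  -0.0012  0.1188] shift after turn [ 0.002  -0.0012  0.1188]
```

jog_arm:
  rows:
    - {"rx": 0, "ry": 0, "rz": 0.1, "tx": 0.002, "ty": -0.0003, "tz": 0.03, "fingers": -1}
    - {"rx": 0, "ry": 0, "rz": 0, "tx": 0, "ty": 0, "tz": 0.03, "fingers": -1}
    - {"rx": 0, "ry": 0, "rz": 0, "tx": 0, "ty": 0, "tz": 0.03, "fingers": -1}
    - {"rx": 0, "ry": 0, "rz": 0, "tx": 0, "ty": 0, "tz": 0.02, "fingers": -1}
    - {"rx": 0, "ry": 0, "rz": 0, "tx": 0, "ty": 0, "tz": 0.0085, "fingers": -1}

```text
clock: 14.92
tool_pos: [0.5129, -0.2023, 0.0]
eef_rot: [-0.002, 0.111, 0.994, 0.0]
wrist_force: [-0.8, 0.8, -0.0]
gripper_width: 1.001
finger_force: 0.0
```

jog_arm:
  rows:
    - {"rx": 0, "ry": 0, "rz": 0, "tx": 0, "ty": 0, "tz": 0, "fingers": -1}
    - {"rx": 0, "ry": 0, "rz": 0, "tx": 0, "ty": 0, "tz": 0, "fingers": -1}
    - {"rx": 0, "ry": 0, "rz": 0, "tx": 0, "ty": 0, "tz": 0, "fingers": 1}
    - {"rx": 0, "ry": 0, "rz": 0, "tx": 0, "ty": 0, "tz": 0, "fingers": 1}
    - {"rx": 0, "ry": 0, "rz": 0, "tx": 0, "ty": 0, "tz": 0, "fingers": 1}

```text
clock: 15.33
tool_pos: [0.5146, -0.203, 0.0035]
eef_rot: [0.0, 0.111, 0.994, 0.0]
wrist_force: [-2.2, 2.2, 11.1]
gripper_width: 0.704
finger_force: 62.6
```

jog_arm:
  rows:
    - {"rx": 0, "ry": 0, "rz": 0, "tx": 0, "ty": 0, "tz": 0, "fingers": 1}
    - {"rx": 0, "ry": 0, "rz": 0, "tx": 0, "ty": 0, "tz": 0, "fingers": 1}
    - {"rx": 0, "ry": 0, "rz": 0, "tx": 0, "ty": 0, "tz": 0, "fingers": 1}
    - {"rx": 0, "ry": 0, "rz": 0, "tx": 0, "ty": 0, "tz": 0, "fingers": 1}
    - {"rx": 0, "ry": 0, "rz": 0, "tx": 0, "ty": 0, "tz": 0, "fingers": 1}

```text
clock: 15.75
tool_pos: [0.5146, -0.203, 0.0035]
eef_rot: [0.0, 0.111, 0.994, 0.0]
wrist_force: [-3.1, 2.2, 13.1]
gripper_width: 0.704
finger_force: 62.8
```

```bash
python3 snap.py w9
```

```text
[ 0.51457176 -0.20300955  0.0035125 ] [-9.75295219e-01  2.20905478e-01 -7.15402673e-05] [ 2.54385826e-04  7.99260566e-04 -9.99999648e-01] 15.8
```

jog_arm:
  rows:
    - {"rx": 0, "ry": 0, "rz": 0, "tx": 0, "ty": 0, "tz": -0.02, "fingers": 1}
    - {"rx": 0, "ry": 0, "rz": 0, "tx": 0, "ty": 0, "tz": -0.035, "fingers": 1}
    - {"rx": 0, "ry": 0, "rz": 0, "tx": 0, "ty": 0, "tz": -0.037, "fingers": 1}
    - {"rx": 0, "ry": 0, "rz": 0, "tx": 0, "ty": 0, "tz": -0.037, "fingers": 1}
    - {"rx": 0, "ry": 0, "rz": 0, "tx": 0, "ty": 0, "tz": -0.037, "fingers": 1}

```text
clock: 16.22
tool_pos: [0.5126, -0.2028, 0.169]
eef_rot: [-0.002, 0.111, 0.994, 0.0]
wrist_force: [1.0, 0.1, -7.2]
gripper_width: 0.697
finger_force: 71.0
```

jog_arm:
  rows:
    - {"rx": 0, "ry": 0, "rz": 0, "tx": 0, "ty": 0, "tz": -0.035, "fingers": 1}
    - {"rx": 0, "ry": 0, "rz": -5, "tx": 0, "ty": 0, "tz": -0.03, "fingers": 1}
    - {"rx": 0, "ry": 0, "rz": -5, "tx": 0, "ty": 0, "tz": -0.02, "fingers": 1}
    - {"rx": 0, "ry": 0, "rz": -5, "tx": 0, "ty": 0, "tz": 0, "fingers": 1}
    - {"rx": 0, "ry": 0, "rz": -2.9, "tx": 0, "ty": 0, "tz": 0, "fingers": 1}

```text
clock: 16.63
tool_pos: [0.514, -0.203, 0.2539]
eef_rot: [-0.0, -0.047, 0.999, 0.0]
wrist_force: [0.4, 0.4, -9.0]
gripper_width: 0.701
finger_force: 71.0
```

jog_arm:
  rows:
    - {"rx": 0, "ry": -5, "rz": 0, "tx": 0, "ty": 0, "tz": 0, "fingers": 1}
    - {"rx": 0, "ry": -5, "rz": 0, "tx": 0, "ty": 0, "tz": 0, "fingers": 1}
    - {"rx": 0, "ry": -5, "rz": 0, "tx": 0, "ty": 0, "tz": 0, "fingers": 1}
    - {"rx": 0, "ry": -5, "rz": 0, "tx": 0, "ty": 0, "tz": 0, "fingers": 1}
    - {"rx": 0, "ry": -5, "rz": 0, "tx": 0, "ty": 0, "tz": 0, "fingers": 1}

```text
clock: 17.05
tool_pos: [0.5128, -0.2028, 0.2519]
eef_rot: [0.216, -0.043, 0.975, 0.011]
wrist_force: [-0.3, -0.7, -7.9]
gripper_width: 0.697
finger_force: 71.0
```

jog_arm:
  rows:
    - {"rx": 0, "ry": 0, "rz": 0, "tx": 0, "ty": 0, "tz": 0, "fingers": 1}
    - {"rx": 0, "ry": 0, "rz": 0, "tx": 0, "ty": 0, "tz": 0, "fingers": 1}
    - {"rx": 0, "ry": 0, "rz": 0, "tx": 0, "ty": 0, "tz": 0, "fingers": 1}
    - {"rx": 0, "ry": 0, "rz": 0, "tx": 0, "ty": 0, "tz": 0, "fingers": 1}
    - {"rx": 0, "ry": 0, "rz": 0, "tx": 0, "ty": 0, "tz": 0, "fingers": 1}

```text
clock: 17.47
tool_pos: [0.5146, -0.2027, 0.2525]
eef_rot: [0.214, -0.044, 0.976, 0.01]
wrist_force: [-0.2, -0.4, -7.5]
gripper_width: 0.7
finger_force: 71.1
```

```bash
cat >> pt.py <<'E'
BO=np.array([.556,.0345,.085]);BY=5.1
def bw(x,y,z):
    a=np.radians(BY);e=np.radians(25);Y=np.array([-np.sin(a),np.cos(a),0]);X=np.array([np.cos(e)*np.cos(a),np.cos(e)*np.sin(a),np.sin(e)])
    return BO+x*X+y*Y+z*np.cross(X,Y)
E
python3 snap.py wa
python3 - <<'E'
from pt import *
from scipy import ndimage as nd
def spot(g,u,v,w=6):
    u,v=int(round(u)),int(round(v));p=g[v-w:v+w+1,u-w:u+w+1];q=np.clip(p-np.median(p)-25,0,None);y,x=nd.center_of_mass(q);return np.array([u-w+x,v-w+y])
R,t,s=Rt();c=L("wa");g=cv2.cvtColor(cv2.imread("pics/wa.png"),cv2.COLOR_BGR2GRAY).astype(float)
print(s["wrist_force"],s["gripper_width"])
for y in(-.02,.02):
    X=np.array([.0797,y,.0035-.031]);q=proj(c,t+R@X);u=q
    for _ in range(3):u=spot(g,*u)
    o,d=ray(c,*u);o=R.T@(o-t);d=R.T@d;print(q,u,o+d*(X[2]-o[2])/d[2])
for b in [(.022,0,.06),(.022,0,.01),(.022,0,0),(0,0,0)]:
    n=place([0,0,.0035],bw(*b),180+BY,-25);print(b,n);goal(n,180+BY,-25)
E
```

```text
[ 0.51455109 -0.20275891  0.25230514] [-0.90439189 -0.08196491 -0.41875656] [ 0.41706548  0.03759631 -0.90809851] 17.5167
[ 0.3826 -0.0734 -7.2706] 0.6985673892686647
[255.5297 114.9033] [259.011  111.1237] [ 0.0808 -0.0189 -0.0275]
[385.7881 115.0333] [383.1814 110.8149] [ 0.0809  0.0191 -0.0275]
(0.022, 0, 0.06) [0.5491 0.0339 0.1518]
turn(deg,tool) [ 0.0215 -0.2439  0.0713] shift before [-0.0086  0.2326  0.1145] shift after turn [-0.0078  0.2326  0.1145]
(0.022, 0, 0.01) [0.5702 0.0358 0.1065]
turn(deg,tool) [ 0.0215 -0.2439  0.0713] shift before [-0.0088  0.2326  0.1645] shift after turn [-0.0078  0.2326  0.1645]
(0.022, 0, 0) [0.5744 0.0361 0.0975]
turn(deg,tool) [ 0.0215 -0.2439  0.0713] shift before [-0.0089  0.2326  0.1745] shift after turn [-0.0078  0.2326  0.1745]
(0, 0, 0) [0.5545 0.0344 0.0882]
turn(deg,tool) [ 0.0215 -0.2439  0.0713] shift before [0.0131 0.2326 0.1746] shift after turn [0.0142 0.2326 0.1745]
```

jog_arm:
  rows:
    - {"rx": 0, "ry": -0.2, "rz": 0, "tx": -0.001, "ty": 0.025, "tz": 0, "fingers": 1}
    - {"rx": 0, "ry": 0, "rz": 0, "tx": -0.001, "ty": 0.035, "tz": 0, "fingers": 1}
    - {"rx": 0, "ry": 0, "rz": 0, "tx": -0.001, "ty": 0.035, "tz": 0, "fingers": 1}
    - {"rx": 0, "ry": 0, "rz": 0, "tx": -0.001, "ty": 0.035, "tz": 0, "fingers": 1}
    - {"rx": 0, "ry": 0, "rz": 0, "tx": -0.001, "ty": 0.035, "tz": 0, "fingers": 1}

```text
clock: 17.93
tool_pos: [0.5035, -0.0364, 0.2545]
eef_rot: [0.216, -0.044, 0.975, 0.01]
wrist_force: [0.6, 0.8, -7.7]
gripper_width: 0.703
finger_force: 71.1
```

jog_arm:
  rows:
    - {"rx": 0, "ry": 0, "rz": 0, "tx": -0.001, "ty": 0.035, "tz": 0, "fingers": 1}
    - {"rx": 0, "ry": 0, "rz": 0, "tx": -0.001, "ty": 0.02, "tz": 0, "fingers": 1}
    - {"rx": 0, "ry": 0, "rz": 0, "tx": 0, "ty": 0.0126, "tz": 0.03, "fingers": 1}
    - {"rx": 0, "ry": 0, "rz": 0, "tx": 0, "ty": 0, "tz": 0.03, "fingers": 1}
    - {"rx": 0, "ry": 0, "rz": 0, "tx": 0, "ty": 0, "tz": 0.03, "fingers": 1}

```text
clock: 18.35
tool_pos: [0.5382, 0.0346, 0.1732]
eef_rot: [0.217, -0.045, 0.975, 0.01]
wrist_force: [0.5, -0.5, -7.1]
gripper_width: 0.699
finger_force: 71.1
```

jog_arm:
  rows:
    - {"rx": 0, "ry": 0, "rz": 0, "tx": 0, "ty": 0, "tz": 0.02, "fingers": 1}
    - {"rx": 0, "ry": 0, "rz": 0, "tx": 0, "ty": 0, "tz": 0, "fingers": 1}
    - {"rx": 0, "ry": 0, "rz": 0, "tx": 0, "ty": 0, "tz": 0, "fingers": 1}
    - {"rx": 0, "ry": 0, "rz": 0, "tx": 0, "ty": 0, "tz": 0, "fingers": 1}
    - {"rx": 0, "ry": 0, "rz": 0, "tx": 0, "ty": 0, "tz": 0, "fingers": 1}

```text
clock: 18.77
tool_pos: [0.5466, 0.0338, 0.1574]
eef_rot: [0.218, -0.044, 0.975, 0.01]
wrist_force: [-0.1, -0.8, -6.7]
gripper_width: 0.697
finger_force: 71.1
```

```bash
python3 snap.py wb
python3 - <<'E'
from pt import *
from scipy import ndimage as nd
def spot(g,u,v,w=16):
    u,v=int(round(u)),int(round(v));p=g[v-w:v+w+1,u-w:u+w+1];q=(p>120)*1.;y,x=nd.center_of_mass(q);return np.array([u-w+x,v-w+y]),q.sum()
R,t,s=Rt()
for f in("wa","wb"):
  c=L(f);g=cv2.cvtColor(cv2.imread(f"pics/{f}.png"),cv2.COLOR_BGR2GRAY).astype(float)
  if f=="wa": continue
  for y in(-.02,.02):
    X=np.array([.0797,y,.0035-.031]);q=proj(c,t+R@X);u,n=spot(g,*q)
    for _ in range(3):u,n=spot(g,*u)
    o,d=ray(c,*u);o=R.T@(o-t);d=R.T@d;print(q,u,n,o+d*(X[2]-o[2])/d[2])
  x,y=int(proj(c,t+R@[.0797,0,-.0275])[0]),115
  H=cv2.HoughCircles(cv2.medianBlur(g.astype(np.uint8)[80:150,230:410],3),cv2.HOUGH_GRADIENT,1,60,param1=80,param2=12,minRadius=4,maxRadius=14);print(None if H is None else H[0]+[230,80,0])
for b in [(.022,0,.06),(.022,0,.01),(.022,0,0),(0,0,0)]:
    n=place([0,0,.0035],bw(*b),180+BY,-25);print(b,n);goal(n,180+BY,-25)
E
```

```text
[0.54651759 0.03380625 0.15748404] [-0.90136132 -0.08050831 -0.42551872] [ 0.4237093   0.03921915 -0.90494878] 18.8167
[255.4935 115.3304] [254.7399 117.3808] 323.0 [ 0.0791 -0.0203 -0.0275]
[385.8858 115.4465] [385.814  117.2988] 328.0 [ 0.0792  0.02   -0.0275]
[[385.5 116.5  12.2]
 [254.5 116.5   5.2]]
(0.022, 0, 0.06) [0.5491 0.0339 0.1518]
turn(deg,tool) [0.0801 0.1835 0.0038] shift before [ 0.     -0.0002  0.0062] shift after turn [ 0.     -0.0002  0.0062]
(0.022, 0, 0.01) [0.5702 0.0358 0.1065]
turn(deg,tool) [0.0801 0.1835 0.0038] shift before [ 0.0002 -0.0002  0.0562] shift after turn [ 0.     -0.0002  0.0562]
(0.022, 0, 0) [0.5744 0.0361 0.0975]
turn(deg,tool) [0.0801 0.1835 0.0038] shift before [ 0.0002 -0.0002  0.0662] shift after turn [ 0.     -0.0002  0.0662]
(0, 0, 0) [0.5545 0.0344 0.0882]
turn(deg,tool) [0.0801 0.1835 0.0038] shift before [ 0.0222 -0.0002  0.0661] shift after turn [ 0.022  -0.0002  0.0662]
```

Run:
```python
from pt import *
from scipy import ndimage as nd
R,t,s=Rt();c=L("wb");g=cv2.cvtColor(cv2.imread("pics/wb.png"),cv2.COLOR_BGR2GRAY).astype(float)
P=[]
for y in(-.0261,.0261):
    q=proj(c,bw(-.1003,y,.017));print(q);u0,v0=map(int,q.round())
    w=12;v1,v2=max(0,v0-w),v0+w+1;p=g[v1:v2,u0-w:u0+w+1];print(p.shape,np.median(p),p.min(),p.max())
    k=np.clip(abs(p-np.median(p))-20,0,None);yy,xx=nd.center_of_mass(k);u=(u0-w+xx,v1+yy);print("spot",u,(k>0).sum())
```

```text
[266.2987  27.2419]
(25, 25) 170.0 44.0 215.0
spot (np.float64(265.8876889848812), np.float64(26.91549676025918)) 221
[374.1314  27.387 ]
(25, 25) 146.0 34.0 216.0
spot (np.float64(373.75216576914073), np.float64(26.72114258955748)) 495
```

The keeper screws show up within 0.5 px of the predicted spots, so the rest pose holds. I'm going down to 10 mm above the bed.

jog_arm:
  rows:
    - {"rx": 0.08, "ry": 0.18, "rz": 0, "tx": 0, "ty": 0, "tz": 0.01, "fingers": 1}
    - {"rx": 0, "ry": 0, "rz": 0, "tx": 0, "ty": 0, "tz": 0.018, "fingers": 1}
    - {"rx": 0, "ry": 0, "rz": 0, "tx": 0, "ty": 0, "tz": 0.018, "fingers": 1}
    - {"rx": 0, "ry": 0, "rz": 0, "tx": 0, "ty": 0, "tz": 0.01, "fingers": 1}
    - {"rx": 0, "ry": 0, "rz": 0, "tx": 0, "ty": 0, "tz": 0, "fingers": 1}

```text
clock: 19.23
tool_pos: [0.569, 0.0357, 0.1031]
eef_rot: [0.214, -0.044, 0.976, 0.009]
wrist_force: [-2.6, 0.4, -6.6]
gripper_width: 0.7
finger_force: 71.2
```

jog_arm:
  rows:
    - {"rx": 0, "ry": 0, "rz": 0, "tx": 0, "ty": 0, "tz": 0, "fingers": 1}
    - {"rx": 0, "ry": 0, "rz": 0, "tx": 0, "ty": 0, "tz": 0, "fingers": 1}
    - {"rx": 0, "ry": 0, "rz": 0, "tx": 0, "ty": 0, "tz": 0, "fingers": 1}
    - {"rx": 0, "ry": 0, "rz": 0, "tx": 0, "ty": 0, "tz": 0, "fingers": 1}
    - {"rx": 0, "ry": 0, "rz": 0, "tx": 0, "ty": 0, "tz": 0, "fingers": 1}

```text
clock: 19.65
tool_pos: [0.5696, 0.0357, 0.1058]
eef_rot: [0.216, -0.043, 0.975, 0.009]
wrist_force: [0.6, 0.1, -7.2]
gripper_width: 0.699
finger_force: 71.1
```

```bash
python3 snap.py wc
python3 - <<'E'
from pt import *
from scipy import ndimage as nd
R,t,s=Rt();c=L("wc");g=cv2.cvtColor(cv2.imread("pics/wc.png"),cv2.COLOR_BGR2GRAY)
P=[]
for y in(-.0261,.0261):
    q=proj(c,bw(-.1003,y,.017));u0,v0=map(int,q.round());w=14;v1=max(0,v0-w);p=cv2.resize(g[v1:v0+w+1,u0-w:u0+w+1],None,fx=4,fy=4,interpolation=cv2.INTER_CUBIC)
    H=cv2.HoughCircles(p,cv2.HOUGH_GRADIENT,1,100,param1=80,param2=8,minRadius=8,maxRadius=40)
    print(q,None if H is None else (H[0][0]+.5)/4-.5+[u0-w,v1,0.5])
for b in [(.022,0,0),(0,0,0)]:
    goal(place([-.0005,0,.0035],bw(*b),180+BY,-25),180+BY,-25)
E
```

```text
[0.5695852  0.03575595 0.10574445] [-0.90316069 -0.08076201 -0.42163759] [ 0.41998544  0.03729005 -0.9067644 ] 19.7
[242.9693 -14.2917] None
[398.72   -14.1496] None
turn(deg,tool) [-0.011 -0.062  0.009] shift before [-0.0004 -0.      0.0095] shift after turn [-0.0004 -0.      0.0095]
turn(deg,tool) [-0.011 -0.062  0.009] shift before [ 0.0216 -0.      0.0096] shift after turn [ 0.0216 -0.      0.0095]
```

jog_arm:
  rows:
    - {"rx": 0, "ry": 0, "rz": 0, "tx": 0, "ty": 0, "tz": 0.003, "fingers": 1}
    - {"rx": 0, "ry": 0, "rz": 0, "tx": 0, "ty": 0, "tz": 0.003, "fingers": 1}
    - {"rx": 0, "ry": 0, "rz": 0, "tx": 0, "ty": 0, "tz": 0.002, "fingers": 1}
    - {"rx": 0, "ry": 0, "rz": 0, "tx": 0, "ty": 0, "tz": 0.001, "fingers": 1}
    - {"rx": 0, "ry": 0, "rz": 0, "tx": 0, "ty": 0, "tz": 0, "fingers": 1}

```text
clock: 20.12
tool_pos: [0.5736, 0.0361, 0.0977]
eef_rot: [0.216, -0.043, 0.975, 0.01]
wrist_force: [-8.4, -1.2, 5.7]
gripper_width: 0.698
finger_force: 72.8
```

jog_arm:
  rows:
    - {"rx": 0, "ry": 0, "rz": 0, "tx": 0, "ty": 0, "tz": 0, "fingers": 1}
    - {"rx": 0, "ry": 0, "rz": 0, "tx": 0, "ty": 0, "tz": 0, "fingers": 1}
    - {"rx": 0, "ry": 0, "rz": 0, "tx": 0, "ty": 0, "tz": 0, "fingers": 1}
    - {"rx": 0, "ry": 0, "rz": 0, "tx": 0, "ty": 0, "tz": 0.001, "fingers": 1}
    - {"rx": 0, "ry": 0, "rz": 0, "tx": 0, "ty": 0, "tz": 0, "fingers": 1}

```text
clock: 20.53
tool_pos: [0.5736, 0.0361, 0.0976]
eef_rot: [0.215, -0.043, 0.976, 0.01]
wrist_force: [-23.1, -3.1, 23.7]
gripper_width: 0.702
finger_force: 75.2
```

```bash
cat > st.py <<'E'
from pt import *
R,t,s=Rt();a=np.radians(BY);e=np.radians(25)
X=np.array([np.cos(e)*np.cos(a),np.cos(e)*np.sin(a),np.sin(e)]);Y=np.array([-np.sin(a),np.cos(a),0]);M=np.stack([X,Y,np.cross(X,Y)])
print("bed pos of carrier",M@(t+R@[-.0005,0,.0035]-BO)*1000,"F bed",M@s["wrist_force"],"tq",s["wrist_torque"],"tool z/x in bed",M@R[:,2],M@R[:,0])
E
python3 st.py
```

```text
bed pos of carrier [21.8689  0.0221  0.4549] F bed [-11.0525  -1.0722  31.317 ] tq [-0.1773  2.7747  0.0389] tool z/x in bed [-0.0016  0.0001 -1.    ] [-1.      0.0002  0.0016]
```

Contact with the bed is firm and the pose matches. I'll ease the pressure and slide downhill.

jog_arm:
  rows:
    - {"rx": 0, "ry": 0, "rz": 0, "tx": 0, "ty": 0, "tz": -0.001, "fingers": 1}
    - {"rx": 0, "ry": 0, "rz": 0, "tx": 0.003, "ty": 0, "tz": 0, "fingers": 1}
    - {"rx": 0, "ry": 0, "rz": 0, "tx": 0.003, "ty": 0, "tz": 0, "fingers": 1}
    - {"rx": 0, "ry": 0, "rz": 0, "tx": 0.003, "ty": 0, "tz": 0, "fingers": 1}
    - {"rx": 0, "ry": 0, "rz": 0, "tx": 0, "ty": 0, "tz": 0, "fingers": 1}

```text
clock: 20.95
tool_pos: [0.5659, 0.0355, 0.0941]
eef_rot: [0.217, -0.043, 0.975, 0.01]
wrist_force: [-0.5, -0.2, 6.0]
gripper_width: 0.702
finger_force: 72.3
```

jog_arm:
  rows:
    - {"rx": 0, "ry": 0, "rz": 0, "tx": 0, "ty": 0, "tz": 0, "fingers": 1}
    - {"rx": 0, "ry": 0, "rz": 0, "tx": 0.003, "ty": 0, "tz": 0, "fingers": 1}
    - {"rx": 0, "ry": 0, "rz": 0, "tx": 0.003, "ty": 0, "tz": 0, "fingers": 1}
    - {"rx": 0, "ry": 0, "rz": 0, "tx": 0, "ty": 0, "tz": 0, "fingers": 1}
    - {"rx": 0, "ry": 0, "rz": 0, "tx": 0, "ty": 0, "tz": 0, "fingers": 1}

```text
clock: 21.37
tool_pos: [0.5603, 0.035, 0.0915]
eef_rot: [0.216, -0.043, 0.975, 0.01]
wrist_force: [0.2, -0.6, 7.0]
gripper_width: 0.699
finger_force: 72.5
```

```bash
python3 st.py
```

```text
bed pos of carrier [7.1706 0.1243 0.5808] F bed [ 3.0346 -0.6401  6.2779] tq [ 0.2088 -0.0551 -0.0118] tool z/x in bed [ 0.0002 -0.0001 -1.    ] [-1.     -0.0001 -0.0002]
```

jog_arm:
  rows:
    - {"rx": 0, "ry": 0, "rz": 0, "tx": 0.002, "ty": 0, "tz": 0, "fingers": 1}
    - {"rx": 0, "ry": 0, "rz": 0, "tx": 0.002, "ty": 0, "tz": 0, "fingers": 1}
    - {"rx": 0, "ry": 0, "rz": 0, "tx": 0.002, "ty": 0, "tz": 0, "fingers": 1}
    - {"rx": 0, "ry": 0, "rz": 0, "tx": 0, "ty": 0, "tz": 0, "fingers": 1}
    - {"rx": 0, "ry": 0, "rz": 0, "tx": 0, "ty": 0, "tz": 0, "fingers": 1}

```text
clock: 21.78
tool_pos: [0.5549, 0.0345, 0.089]
eef_rot: [0.216, -0.043, 0.975, 0.01]
wrist_force: [-1.4, 0.4, 6.8]
gripper_width: 0.698
finger_force: 72.5
```

```bash
python3 st.py
```

```text
bed pos of carrier [1.2001 0.1225 0.5772] F bed [1.6299 0.5643 6.7286] tq [ 0.1836 -0.0644 -0.0177] tool z/x in bed [ 0.0002 -0.0001 -1.    ] [-1.     -0.0001 -0.0002]
```

jog_arm:
  rows:
    - {"rx": 0, "ry": 0, "rz": 0, "tx": 0.001, "ty": 0, "tz": 0, "fingers": 1}
    - {"rx": 0, "ry": 0, "rz": 0, "tx": 0.001, "ty": 0, "tz": 0, "fingers": 1}
    - {"rx": 0, "ry": 0, "rz": 0, "tx": 0, "ty": 0, "tz": 0, "fingers": 1}
    - {"rx": 0, "ry": 0, "rz": 0, "tx": 0, "ty": 0, "tz": 0, "fingers": 1}
    - {"rx": 0, "ry": 0, "rz": 0, "tx": 0, "ty": 0, "tz": 0, "fingers": 1}

```text
clock: 22.2
tool_pos: [0.5533, 0.0344, 0.0882]
eef_rot: [0.216, -0.043, 0.975, 0.01]
wrist_force: [0.8, -0.3, 6.2]
gripper_width: 0.702
finger_force: 72.4
```

```bash
python3 st.py
```

```text
bed pos of carrier [-0.5682  0.1093  0.5811] F bed [ 3.2823 -0.319   5.2629] tq [ 0.1697 -0.2989 -0.0509] tool z/x in bed [ 0.0005 -0.0001 -1.    ] [-1.     -0.0001 -0.0005]
```

jog_arm:
  rows:
    - {"rx": 0, "ry": 0, "rz": 0, "tx": 0.001, "ty": 0, "tz": 0, "fingers": 1}
    - {"rx": 0, "ry": 0, "rz": 0, "tx": 0, "ty": 0, "tz": 0, "fingers": 1}
    - {"rx": 0, "ry": 0, "rz": 0, "tx": 0, "ty": 0, "tz": 0, "fingers": 1}
    - {"rx": 0, "ry": 0, "rz": 0, "tx": 0, "ty": 0, "tz": 0, "fingers": 1}
    - {"rx": 0, "ry": 0, "rz": 0, "tx": 0, "ty": 0, "tz": 0, "fingers": 1}

```text
clock: 22.62
tool_pos: [0.5524, 0.0343, 0.0878]
eef_rot: [0.216, -0.043, 0.975, 0.01]
wrist_force: [0.6, 0.0, 5.7]
gripper_width: 0.702
finger_force: 72.4
```

```bash
python3 st.py
```

```text
bed pos of carrier [-1.5547  0.1066  0.59  ] F bed [ 2.9853 -0.0209  4.9376] tq [ 0.2065 -0.1811 -0.0062] tool z/x in bed [ 0.0005 -0.0001 -1.    ] [-1.     -0.0001 -0.0005]
```

jog_arm:
  rows:
    - {"rx": 0, "ry": 0, "rz": 0, "tx": 0.001, "ty": 0, "tz": 0, "fingers": 1}
    - {"rx": 0, "ry": 0, "rz": 0, "tx": 0, "ty": 0, "tz": 0, "fingers": 1}
    - {"rx": 0, "ry": 0, "rz": 0, "tx": 0, "ty": 0, "tz": 0, "fingers": 1}
    - {"rx": 0, "ry": 0, "rz": 0, "tx": 0, "ty": 0, "tz": 0, "fingers": 1}
    - {"rx": 0, "ry": 0, "rz": 0, "tx": 0, "ty": 0, "tz": 0, "fingers": 1}

```text
clock: 23.03
tool_pos: [0.5515, 0.0342, 0.0874]
eef_rot: [0.217, -0.044, 0.975, 0.01]
wrist_force: [1.0, 0.7, 6.4]
gripper_width: 0.7
finger_force: 72.4
```

```bash
python3 st.py
```

```text
bed pos of carrier [-2.5101  0.1435  0.5851] F bed [3.6905 0.5924 5.3197] tq [ 0.1853 -0.3074 -0.0181] tool z/x in bed [ 0.0006 -0.0001 -1.    ] [-1.     -0.0002 -0.0006]
```

jog_arm:
  rows:
    - {"rx": 0, "ry": 0, "rz": 0, "tx": 0.001, "ty": 0, "tz": 0, "fingers": 1}
    - {"rx": 0, "ry": 0, "rz": 0, "tx": 0, "ty": 0, "tz": 0, "fingers": 1}
    - {"rx": 0, "ry": 0, "rz": 0, "tx": 0, "ty": 0, "tz": 0, "fingers": 1}
    - {"rx": 0, "ry": 0, "rz": 0, "tx": 0, "ty": 0, "tz": 0, "fingers": 1}
    - {"rx": 0, "ry": 0, "rz": 0, "tx": 0, "ty": 0, "tz": 0, "fingers": 1}

```text
clock: 23.45
tool_pos: [0.5506, 0.0342, 0.087]
eef_rot: [0.217, -0.043, 0.975, 0.01]
wrist_force: [1.7, -0.2, 6.5]
gripper_width: 0.702
finger_force: 72.4
```

```bash
python3 st.py
```

```text
bed pos of carrier [-3.5262  0.1448  0.5849] F bed [ 4.302  -0.3854  5.2179] tq [ 0.1981 -0.2924  0.0263] tool z/x in bed [ 0.0006 -0.     -1.    ] [-1.     -0.0001 -0.0006]
```

jog_arm:
  rows:
    - {"rx": 0, "ry": 0, "rz": 0, "tx": 0.001, "ty": 0, "tz": 0, "fingers": 1}
    - {"rx": 0, "ry": 0, "rz": 0, "tx": 0, "ty": 0, "tz": 0, "fingers": 1}
    - {"rx": 0, "ry": 0, "rz": 0, "tx": 0, "ty": 0, "tz": 0, "fingers": 1}
    - {"rx": 0, "ry": 0, "rz": 0, "tx": 0, "ty": 0, "tz": 0, "fingers": 1}
    - {"rx": 0, "ry": 0, "rz": 0, "tx": 0, "ty": 0, "tz": 0, "fingers": 1}

```text
clock: 23.87
tool_pos: [0.5501, 0.0341, 0.0868]
eef_rot: [0.217, -0.044, 0.975, 0.01]
wrist_force: [4.5, 0.1, 5.1]
gripper_width: 0.699
finger_force: 72.1
```

```bash
python3 st.py
```

```text
bed pos of carrier [-4.0782  0.1692  0.5989] F bed [ 6.2348 -0.2578  2.7456] tq [ 0.2175 -0.9378  0.0918] tool z/x in bed [ 0.0012 -0.     -1.    ] [-1.     -0.0002 -0.0012]
```

jog_arm:
  rows:
    - {"rx": 0, "ry": 0, "rz": 0, "tx": 0.001, "ty": 0, "tz": 0, "fingers": 1}
    - {"rx": 0, "ry": 0, "rz": 0, "tx": 0.0005, "ty": 0, "tz": 0, "fingers": 1}
    - {"rx": 0, "ry": 0, "rz": 0, "tx": 0, "ty": 0, "tz": 0, "fingers": 1}
    - {"rx": 0, "ry": 0, "rz": 0, "tx": 0, "ty": 0, "tz": 0, "fingers": 1}
    - {"rx": 0, "ry": 0, "rz": 0, "tx": 0, "ty": 0, "tz": 0, "fingers": 1}

```text
clock: 24.28
tool_pos: [0.55, 0.0343, 0.0868]
eef_rot: [0.218, -0.044, 0.975, 0.01]
wrist_force: [13.4, 1.6, -1.4]
gripper_width: 0.697
finger_force: 71.1
```

```bash
python3 st.py
python3 - <<'E'
from pt import *
s=r.get_image("scene");cv2.imwrite("pics/sd.png",s);cv2.imwrite("pics/sided.png",r.get_image("side"))
E
```

```text
bed pos of carrier [-4.1203  0.2812  0.6503] F bed [11.6325  0.4172 -6.9733] tq [ 0.2434 -2.1072  0.165 ] tool z/x in bed [ 0.0037  0.0001 -1.    ] [-1.     -0.0007 -0.0037]
```

It has hit a hard stop. To confirm the pawl is up, I'll pull gently uphill.

jog_arm:
  rows:
    - {"rx": 0, "ry": 0, "rz": 0, "tx": -0.002, "ty": 0, "tz": 0, "fingers": 1}
    - {"rx": 0, "ry": 0, "rz": 0, "tx": -0.001, "ty": 0, "tz": 0, "fingers": 1}
    - {"rx": 0, "ry": 0, "rz": 0, "tx": -0.001, "ty": 0, "tz": 0, "fingers": 1}
    - {"rx": 0, "ry": 0, "rz": 0, "tx": 0, "ty": 0, "tz": 0, "fingers": 1}
    - {"rx": 0, "ry": 0, "rz": 0, "tx": 0, "ty": 0, "tz": 0, "fingers": 1}

```text
clock: 24.8
tool_pos: [0.5502, 0.0342, 0.0867]
eef_rot: [0.215, -0.044, 0.976, 0.009]
wrist_force: [-10.5, -1.0, 16.4]
gripper_width: 0.698
finger_force: 73.9
```

```bash
python3 st.py
```

```text
bed pos of carrier [-4.0883  0.2554  0.5049] F bed [-2.5811 -0.0631 19.3255] tq [0.2194 0.9551 0.2639] tool z/x in bed [-0.0034 -0.0001 -1.    ] [-1.     -0.0007  0.0034]
```

jog_arm:
  rows:
    - {"rx": 0, "ry": 0, "rz": 0, "tx": -0.001, "ty": 0, "tz": 0, "fingers": 1}
    - {"rx": 0, "ry": 0, "rz": 0, "tx": -0.001, "ty": 0, "tz": 0, "fingers": 1}
    - {"rx": 0, "ry": 0, "rz": 0, "tx": 0, "ty": 0, "tz": 0, "fingers": 1}
    - {"rx": 0, "ry": 0, "rz": 0, "tx": 0, "ty": 0, "tz": 0, "fingers": 1}
    - {"rx": 0, "ry": 0, "rz": 0, "tx": 0, "ty": 0, "tz": 0, "fingers": 1}

```text
clock: 25.22
tool_pos: [0.5502, 0.0343, 0.0866]
eef_rot: [0.213, -0.044, 0.976, 0.009]
wrist_force: [-23.1, -0.3, 24.8]
gripper_width: 0.7
finger_force: 75.3
```

```bash
python3 st.py
```

```text
bed pos of carrier [-4.1396  0.2848  0.4302] F bed [-10.3866   1.7668  32.2087] tq [0.1837 2.5171 0.3745] tool z/x in bed [-0.0069 -0.0001 -1.    ] [-1.     -0.0007  0.0069]
```

jog_arm:
  rows:
    - {"rx": 0, "ry": 0, "rz": 0, "tx": 0, "ty": 0, "tz": -0.001, "fingers": 1}
    - {"rx": 0, "ry": 0, "rz": 0, "tx": 0, "ty": 0, "tz": -0.001, "fingers": 1}
    - {"rx": 0, "ry": 0, "rz": 0, "tx": 0, "ty": 0, "tz": 0, "fingers": 1}
    - {"rx": 0, "ry": 0, "rz": 0, "tx": 0, "ty": 0, "tz": 0, "fingers": 1}
    - {"rx": 0, "ry": 0, "rz": 0, "tx": 0, "ty": 0, "tz": 0, "fingers": 1}

```text
clock: 25.63
tool_pos: [0.5507, 0.0337, 0.0879]
eef_rot: [0.214, -0.043, 0.976, 0.009]
wrist_force: [-0.8, -0.4, -7.5]
gripper_width: 0.704
finger_force: 71.1
```

```bash
python3 st.py
```

```text
bed pos of carrier [-3.1876 -0.2751  1.3853] F bed [-3.9276 -0.3587 -6.453 ] tq [-0.0618  1.1153  0.0389] tool z/x in bed [-0.0052 -0.0009 -1.    ] [-1.     -0.0003  0.0052]
```

jog_arm:
  rows:
    - {"rx": 0, "ry": 0, "rz": 0, "tx": -0.001, "ty": 0, "tz": 0, "fingers": 1}
    - {"rx": 0, "ry": 0, "rz": 0, "tx": -0.001, "ty": 0, "tz": 0, "fingers": 1}
    - {"rx": 0, "ry": 0, "rz": 0, "tx": 0, "ty": 0, "tz": 0, "fingers": 1}
    - {"rx": 0, "ry": 0, "rz": 0, "tx": 0, "ty": 0, "tz": 0, "fingers": 1}
    - {"rx": 0, "ry": 0, "rz": 0, "tx": 0, "ty": 0, "tz": 0, "fingers": 1}

```text
clock: 26.05
tool_pos: [0.5524, 0.034, 0.089]
eef_rot: [0.214, -0.043, 0.976, 0.009]
wrist_force: [-4.4, -0.6, -9.6]
gripper_width: 0.699
finger_force: 71.1
```

```bash
python3 st.py
```

```text
bed pos of carrier [-1.0804 -0.2026  1.623 ] F bed [-8.0656 -0.2092 -6.8055] tq [-0.2404  2.4134 -0.0016] tool z/x in bed [-0.0051 -0.0008 -1.    ] [-1.     -0.0002  0.0051]
```

The pull meets the pawl after about 3 mm, so it is up and locks the carrier. I'll push fully home again, then release.

jog_arm:
  rows:
    - {"rx": 0, "ry": -0.3, "rz": 0, "tx": 0.001, "ty": 0, "tz": 0.001, "fingers": 1}
    - {"rx": 0, "ry": 0, "rz": 0, "tx": 0.001, "ty": 0, "tz": 0.0005, "fingers": 1}
    - {"rx": 0, "ry": 0, "rz": 0, "tx": 0.001, "ty": 0, "tz": 0, "fingers": 1}
    - {"rx": 0, "ry": 0, "rz": 0, "tx": 0.001, "ty": 0, "tz": 0, "fingers": 1}
    - {"rx": 0, "ry": 0, "rz": 0, "tx": 0, "ty": 0, "tz": 0, "fingers": 1}

```text
clock: 26.47
tool_pos: [0.5512, 0.0342, 0.0875]
eef_rot: [0.218, -0.044, 0.975, 0.01]
wrist_force: [0.5, -0.6, -7.0]
gripper_width: 0.704
finger_force: 71.1
```

jog_arm:
  rows:
    - {"rx": 0, "ry": 0, "rz": 0, "tx": 0, "ty": 0, "tz": 0, "fingers": 1}
    - {"rx": 0, "ry": 0, "rz": 0, "tx": 0.0005, "ty": 0, "tz": 0, "fingers": 1}
    - {"rx": 0, "ry": 0, "rz": 0, "tx": 0, "ty": 0, "tz": 0, "fingers": 1}
    - {"rx": 0, "ry": 0, "rz": 0, "tx": 0, "ty": 0, "tz": 0, "fingers": 1}
    - {"rx": 0, "ry": 0, "rz": 0, "tx": 0, "ty": 0, "tz": 0, "fingers": 1}

```text
clock: 26.88
tool_pos: [0.5505, 0.0341, 0.087]
eef_rot: [0.218, -0.043, 0.975, 0.01]
wrist_force: [0.1, -0.1, -6.5]
gripper_width: 0.698
finger_force: 71.2
```

```bash
python3 st.py
```

```text
bed pos of carrier [-3.5965  0.0387  0.6672] F bed [-2.6263 -0.0739 -5.9269] tq [0.0444 1.0535 0.0467] tool z/x in bed [ 0.0035 -0.0003 -1.    ] [-1.     -0.0002 -0.0035]
```

jog_arm:
  rows:
    - {"rx": 0, "ry": 0.2, "rz": 0, "tx": 0, "ty": 0, "tz": 0.0005, "fingers": 1}
    - {"rx": 0, "ry": 0, "rz": 0, "tx": 0.001, "ty": 0, "tz": 0, "fingers": 1}
    - {"rx": 0, "ry": 0, "rz": 0, "tx": 0.0005, "ty": 0, "tz": 0, "fingers": 1}
    - {"rx": 0, "ry": 0, "rz": 0, "tx": 0, "ty": 0, "tz": 0, "fingers": 1}
    - {"rx": 0, "ry": 0, "rz": 0, "tx": 0, "ty": 0, "tz": 0, "fingers": 1}

```text
clock: 27.3
tool_pos: [0.5504, 0.0341, 0.0869]
eef_rot: [0.217, -0.043, 0.975, 0.01]
wrist_force: [0.4, -0.4, 3.2]
gripper_width: 0.705
finger_force: 72.1
```

```bash
python3 st.py
```

```text
bed pos of carrier [-3.7853  0.0525  0.6096] F bed [ 1.7087 -0.4377  2.6941] tq [ 0.1158  0.243  -0.0343] tool z/x in bed [ 0.0023 -0.0001 -1.    ] [-1.     -0.0001 -0.0023]
```

jog_arm:
  rows:
    - {"rx": 0, "ry": 0, "rz": 0, "tx": 0.001, "ty": 0, "tz": 0, "fingers": 1}
    - {"rx": 0, "ry": 0, "rz": 0, "tx": 0.001, "ty": 0, "tz": 0, "fingers": 1}
    - {"rx": 0, "ry": 0, "rz": 0, "tx": 0, "ty": 0, "tz": 0, "fingers": 1}
    - {"rx": 0, "ry": 0, "rz": 0, "tx": 0, "ty": 0, "tz": 0, "fingers": 1}
    - {"rx": 0, "ry": 0, "rz": 0, "tx": 0, "ty": 0, "tz": 0, "fingers": 1}

```text
clock: 27.72
tool_pos: [0.5501, 0.0342, 0.0869]
eef_rot: [0.219, -0.044, 0.975, 0.01]
wrist_force: [10.1, -0.0, -2.5]
gripper_width: 0.701
finger_force: 71.1
```

```bash
python3 st.py
```

```text
bed pos of carrier [-4.0545  0.1893  0.7151] F bed [ 8.0231 -0.9192 -6.4979] tq [ 0.0725 -1.2277  0.1195] tool z/x in bed [ 0.0054  0.     -1.    ] [-1.     -0.0006 -0.0054]
```

jog_arm:
  rows:
    - {"rx": 0, "ry": 0, "rz": 0, "tx": -0.001, "ty": 0, "tz": 0, "fingers": 1}
    - {"rx": 0, "ry": 0, "rz": 0, "tx": 0, "ty": 0, "tz": 0, "fingers": -1}
    - {"rx": 0, "ry": 0, "rz": 0, "tx": 0, "ty": 0, "tz": 0, "fingers": -1}
    - {"rx": 0, "ry": 0, "rz": 0, "tx": 0, "ty": 0, "tz": 0, "fingers": -1}
    - {"rx": 0, "ry": 0, "rz": 0, "tx": 0, "ty": 0, "tz": 0, "fingers": -1}

```text
clock: 28.13
tool_pos: [0.5478, 0.0337, 0.085]
eef_rot: [0.216, -0.044, 0.975, 0.009]
wrist_force: [0.4, -0.1, -0.3]
gripper_width: 1.001
finger_force: 0.0
```

jog_arm:
  rows:
    - {"rx": 0, "ry": 0, "rz": 0, "tx": 0, "ty": 0, "tz": -0.01, "fingers": -1}
    - {"rx": 0, "ry": 0, "rz": 0, "tx": 0, "ty": 0, "tz": -0.02, "fingers": -1}
    - {"rx": 0, "ry": 0, "rz": 0, "tx": 0, "ty": 0, "tz": -0.03, "fingers": -1}
    - {"rx": 0, "ry": 0, "rz": 0, "tx": 0, "ty": 0, "tz": -0.03, "fingers": -1}
    - {"rx": 0, "ry": 0, "rz": 0, "tx": 0, "ty": 0, "tz": -0.03, "fingers": -1}

```text
clock: 28.55
tool_pos: [0.4965, 0.0289, 0.1955]
eef_rot: [0.216, -0.043, 0.975, 0.009]
wrist_force: [0.1, 0.1, 0.9]
gripper_width: 1.0
finger_force: 0.0
```

jog_arm:
  rows:
    - {"rx": 0, "ry": 5, "rz": 0, "tx": -0.02, "ty": 0, "tz": -0.02, "fingers": -1}
    - {"rx": 0, "ry": 5, "rz": 0, "tx": -0.02, "ty": 0, "tz": -0.02, "fingers": -1}
    - {"rx": 0, "ry": 5, "rz": 0, "tx": -0.02, "ty": 0, "tz": -0.02, "fingers": -1}
    - {"rx": 0, "ry": 5, "rz": 0, "tx": -0.02, "ty": 0, "tz": -0.02, "fingers": -1}
    - {"rx": 0, "ry": 5, "rz": 0, "tx": -0.01, "ty": 0, "tz": -0.02, "fingers": -1}

```text
clock: 28.97
tool_pos: [0.5585, 0.0351, 0.3179]
eef_rot: [-0.001, -0.045, 0.999, -0.0]
wrist_force: [0.6, -0.9, 0.3]
gripper_width: 0.996
finger_force: 0.0
```

jog_arm:
  rows:
    - {"rx": 0, "ry": 0, "rz": 0, "tx": 0, "ty": 0, "tz": 0, "fingers": -1}
    - {"rx": 0, "ry": 0, "rz": 0, "tx": 0, "ty": 0, "tz": 0, "fingers": -1}
    - {"rx": 0, "ry": 0, "rz": 0, "tx": 0, "ty": 0, "tz": 0, "fingers": -1}
    - {"rx": 0, "ry": 0, "rz": 0, "tx": 0, "ty": 0, "tz": 0, "fingers": -1}
    - {"rx": 0, "ry": 0, "rz": 0, "tx": 0, "ty": 0, "tz": 0, "fingers": -1}

```text
clock: 29.38
tool_pos: [0.5564, 0.0344, 0.3146]
eef_rot: [-0.0, -0.044, 0.999, -0.0]
wrist_force: [-1.2, -0.3, -0.2]
gripper_width: 1.001
finger_force: 0.0
```

```bash
python3 snap.py we
python3 - <<'E'
from pt import *
from scipy import ndimage as nd
c=L("we");g=cv2.cvtColor(cv2.imread("pics/we.png"),cv2.COLOR_BGR2GRAY).astype(float)
BO[:]=[.552,.0345,.085]
import pt
def at(x,y,z,w=12):
    e=np.radians(25);q=proj(c,bw(x,y,z));return q
# gap lip screw - keeper screw along bed, ideal: carrier -79.75 -> keeper -100.25
for nm,X in [("carr",(-.0797,-.02,.031)),("carr",(-.0797,.02,.031)),("keep",(-.1003,-.0261,.017)),("keep",(-.1003,.0261,.017))]:
    q=proj(c,bw(*X));u=q
    if not(15<q[0]<625 and 15<q[1]<465): print(nm,q,"out");continue
    for _ in range(3):
        a,b=map(int,np.round(u));p=g[b-9:b+10,a-9:a+10];k=(p>np.median(p)+25)*1.;
        if k.sum()==0: break
        yy,xx=nd.center_of_mass(k);u=np.array([a-9+xx,b-9+yy])
    print(nm,q,u,k.sum())
# profile along the bed centreline over the pawl
for x in np.arange(.078,.119,.002):
    q=proj(c,bw(x,0,.009 if x>.098 else .035));a,b=map(int,q.round());print(round(x*1000),a,b,g[b,a] if 0<=b<480 and 0<=a<640 else None,end=" | ")
E
```

```text
[0.55663409 0.03448293 0.31479288] [-9.96055800e-01 -8.87289868e-02 -1.02586303e-04] [ 9.79050103e-05  5.71115348e-05 -9.99999994e-01] 29.4333
carr [301.1428 113.9939] [289.9714 104.7714] 35.0
carr [341.0695 114.0123] [343.5517 105.1983] 116.0
keep [296.1896 101.8485] [295.1429  93.8571] 14.0
keep [345.986  101.8709] [343.5 105. ] 8.0
78 321 272 110.0 | 80 321 274 144.0 | 82 321 276 166.0 | 84 321 278 165.0 | 86 321 280 162.0 | 88 321 282 105.0 | 90 321 285 100.0 | 92 321 287 160.0 | 94 321 289 133.0 | 96 321 291 124.0 | 98 321 293 168.0 | 100 321 295 175.0 | 102 321 297 35.0 | 104 321 299 110.0 | 106 321 301 160.0 | 108 321 303 178.0 | 110 321 305 174.0 | 112 321 307 169.0 | 114 321 309 166.0 | 116 321 311 61.0 | 118 321 313 86.0 |
```

Run:
```python
from pt import *
c=L("we");g=cv2.cvtColor(cv2.imread("pics/we.png"),cv2.COLOR_BGR2GRAY)
p=cv2.resize(g[80:135,275:370],None,fx=6,fy=6,interpolation=cv2.INTER_CUBIC)
H=cv2.HoughCircles(p,cv2.HOUGH_GRADIENT,1,40,param1=100,param2=14,minRadius=10,maxRadius=28)[0]
for h in H[:8]: print((h[:2]+.5)/6-.5+[275,80],h[2]/6)
# columns/rows: dark centre minima
np.set_printoptions(linewidth=250)
for row in range(88,126,2): print(row,g[row,286:360:2])
```

```text
[340.5 113.5] 3.3166666
[300.6667 113.5   ] 3.2166665
[345.6667 105.3333] 1.8333334
[296.3333 105.    ] 1.8333334
88 [178 179 180 179 176 179 179 178 179 179 180 179 180 181 180 179 180 179 182 182 182 183 186 185 181 184 183 182 184 183 183 184 186 184 183 183 182]
90 [125 125 125 123 124 125 122 125 124 121 121 122 122 122 121 123 121 121 123 120 115 104  96  95  99 109 102 100 101 102 101  96  92  92  92  91  94]
92 [185 184 185 183 186 187 185 186 185 184 187 186 187 183 182 184 181 184 183 189 187 170 121 123 122 123 123 119 122 125 125 125 122 122 125 124 124]
94 [184 184 183 184 186 189 187 187 186 185 188 185 189 182 184 183 181 184 185 188 170 121 121 121 122 121 122 120 121 125 123 122 124 125 125 125 127]
96 [184 185 182 177 179 180 180 179 183 173 180 179 179 175 174 177 175 177 175 169 117 119 117 121 120 119 118 115 118 121 119 120 118 126 125 124 125]
98 [184 185 177 129 130 132 132 131 134 132 132 132 131 135 133 132 134 133 130 131 133 135 135 136 135 135 133 133 132 136 135 134 135 123 125 123 124]
100 [184 185 178 132 134 135 135 134 134 132 133 133 135 137 135 135
[... 1233 characters left out ...]
 79  80  78  79  77  78  75  76  77  74 117 154 149  79  79  78  71 121 123 122 120]
118 [184 185 125  79  80  82  80  80  75  78  78  79  79  80  78  80  78  82  80  80  80  78  79  81  79  80  76  80  74  77  77  78  74 120 125 123 122]
120 [187 184 108  79  79  77  76  78  76  74  75  76  72  75  72  71  67  66  62  60  61  58  58  57  56  54  60  53  55  53  51  52  48 105 122 123 120]
122 [186 181 108  77  84  80  81  77  80  81  81  81  80  81  79  79  79  77  77  76  76  72  71  71  72  67  68  67  65  64  60  60  59 110 123 121 117]
124 [183 183 108  82  84  80  84  84  82  84  83  81  83  83  83  82  80  83  85  82  84  82  82  81  84  83  80  81  83  77  77  76  76 113 122 122 120]
```

```bash
python3 -c "
from plant import r
print(r.close_job())"
```

```text
the job is handed in; nothing more can be done
None
```

The job is handed in. The stone is clipped into the carrier, and the carrier is docked against the keeper with the pawl up behind it. I confirmed this by a hard stop at home and an uphill pull that was blocked after about 3 mm. The torch, magnifier and amber were not touched.

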